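# Groove micrometer into the empty cradle behind the sliding doors

### The arm

A 6-joint arm with a two-finger parallel gripper is mounted at the origin on the work surface. World frame = base frame: x ahead of the robot, y to its left, z up, the work surface at z = 0. Lengths are in m, angles in rad, forces in N, time in s.
With the tool pointing down it reaches from about 0.35 to 0.725 m from the base axis. Payload 4.3 kg.
Tool frame: the origin (TCP) lies where the fingers leave the gripper's body, on its centre line; the fingertips stand 73 mm ahead of it and the grasp point (between the pads) lies 54 mm ahead of it; z points along the fingers, y is the line along which they close (so a half turn about z gives the same grasp; the last joint's range is limited). The gripper opens to 85 mm and grips with 20 to 120 N. Pads are 22 mm wide; open, the fingers measure 114 mm over their backs; the gripper's body (76 mm by 85 mm) begins 54 mm behind the grasp point. The pads swing forward as they close: fully open they stand 13 mm farther back than shut.
Start: joints at [1.135, 0.377, 0.081, 1.274, 0, 1.46], TCP at [0.184, 0.545, 0.304] pointing down, gripper open.
Joint ranges: [-2.72, 2.72], [-0.84, 1.66], [-1.02, 1.22], [-1.77, 2.12], [-1.37, 1.28], [-3.14, 3.14]. Speed limits (rad/s): [2.57, 2.57, 3.14, 3.14, 3.14, 3.14].

### API

Orientations are given as a unit quaternion [x, y, z, w].
In Python, from workcell import observe, snapshot, camera_model, hand_in gives the robot as it stands.
- The arm moves only by the tool step_arm, never from a script. Its argument "plan" is a list of rows, each an object of numbers: "dx", "dy", "dz": the shift along the tool's x, y, z normalised to -1 to 1, where 1 is 5 cm; "wx", "wy", "wz": the turn, a rotation vector about the tool's x, y, z normalised to -1 to 1, where 1 is 0.5 rad; "jaw": the closure, from 0 (fully open) to 1 (shut). In form: [{"dx": .., "dy": .., "dz": .., "wx": .., "wy": .., "wz": .., "jaw": ..}, ...]. A call has 1 to 5 rows; each row shifts and turns the commanded pose from where the row before left it, along the tool's axes as they then stand; what a row does not reach is not made up. A row lasts 1/10 s, in which the tool goes at most 50 mm and 8.59 degrees, less where a joint would pass 70% of its speed; a pose out of reach is approached as far as the arm can. A call with a number of a shift or a turn outside -1 to 1 is refused whole. A call with a gripper value outside its range is refused whole. The fingers move at their own pace and stop on an object; the grip force is fixed at half the most. Time passes only in rows, so rows that do not move let the fingers close. It gives the time, the measured TCP pose, the force, the opening and the grip force at its end, in the units of the state.
- observe(): the state, without advancing time (a new reading comes with each control period).
- snapshot(name): name is "side" or "top" or "wrist"; returns the picture (384x512x3 uint8, red, green, blue); there is no depth.
- camera_model(name): a dict with "mtx" (3x3 intrinsics, pixels), "T" (4x4, takes a point from camera to world coordinates). Camera axes: x right, y down, z forward; pixel columns grow to the right and rows downward; lengths in m; the calibration is good to about 2 mm. A picture is of the moment at which its call begins: read the wrist's pose just before it. camera_model takes no time and is no camera call; for the wrist camera it gives the pose at the moment of the call.
- hand_in(): hands the job in; it is judged then, once.
The state is a dict: "time": time; "q": joint angles; "dq": joint speeds; "effort": joint torques, N m; "eef_pos": TCP position; "tool_rot": TCP orientation; "contact_force": force on the tool from outside, world axes, zero at the start; "wrist_torque": the same for the moment, N m; "width": finger opening in m; "finger_force": force on a finger pad.
Only numpy, scipy, OpenCV 4.12 (cv2) and the standard library are available. Lean on these libraries where they do the work, as an engineer would, in place of code of your own. Each camera call takes 0.05 s, during which the arm holds its last target. There are 200 camera calls.

### The job

Put the groove micrometer away: of the two cradles in the instrument case, lay it in the one that is empty, level in both notches with its discs towards the back and set down gently, not dropped, opening only the clear door in front of that cradle. Leave both doors fully shut and the other tools as they lie.

Things in the scene. Friction and masses are not known exactly. Their poses are not given: they have to be found in the camera images.
- case: Ash case 540 wide (y), 220 deep, 256 high (mm); origin under its centre, x front to back, y to its left, z up. A 6 wall at y=0 parts two open bays (floor z=60, side walls' inner faces y=+-262, back x=102). Only the sloping front opens: the door plane runs from (x,z) = (-105,74) to (-14,250). Clear top and upper rail from there back, z 242 to 260: a gripper must come in through the slope, tilted.
- cradle_left (a point): Where micrometer_center belongs if it lies in the left bay's cradle: (0,145,105) in the case, axes as the case's. Cradle: 10 thick board 125 x 52 with two upright saddles, 12 thick, 40 wide, centred 41 before and 41 behind this point, each with a 90 degree V notch that centres a round bar; tops 1 above (the front one) and 4 above (the back one) this point. 70 clear between saddles for fingers.
- cradle_right (a point): The like point of the right bay's cradle, an equal one: (0,-145,105) in the case, axes as the case's.
- scriber_center (a point): Bronze-handled scriber, 140 long, handle 22 diameter, lying along the case's x in one of the two cradles, left or right; the point is on its axis, within 5 of that cradle's point. The other cradle is the empty one. Leave the scriber alone.
- micrometer_center (a point): Pewter-grey groove micrometer, straight, 139 long, 0.15 to 0.25 kg; point on its axis, half-way up. x runs along it to the discs: ratchet 10 dia. -68 to -56, thimble 22 dia. -56 to -20, sleeve 18 dia. -20 to 24 (grip here), tube 12 dia. 24 to 71, two 25 dia. discs at its end. It starts level on the bench rest, 45 above the table, x away from the robot; it may roll about x.
- micrometer_discs (a point): Point on the micrometer's axis between its two discs, 66 from micrometer_center along its +x.
- rest_point (a point): Bench rest, fixed on the table: a cradle just like those in the case on a 4 thick rubber pad 135 x 75. The point lies 45 above the table on the notches' line, x along it away from the robot; the micrometer starts here, thimble in the near notch and tube in the far one, 70 clear between the saddles.
- door_left (a joint): Clear acrylic door of the left bay, 266 wide, 4 thick, in the sloping plane: metres slid from fully shut (0). Opens towards the case's right (-y), over the other door, to a stop at 0.232 that leaves y = 30 to 262 open. About 2 N moves it; it stays where it is left. It may start up to 0.035 ajar.
- door_right (a joint): Clear door of the right bay, the same mirrored: 0 shut, opens towards the case's left (+y) to 0.232, may start up to 0.035 ajar.
- pull_left (a point): Centre of the left door's aluminium pull, which moves with the door: a bar 10 wide (case y), 70 long up the slope, standing out 24 (12 to either side of this point) from the slope, whose outward normal is (-0.888,0,0.459) in the case. Shut, it lies at (-75,247,170) in the case. Push either side of it, or pinch it; nothing stands near.
- pull_right (a point): Centre of the right door's like pull; shut, it lies at (-75,-247,170) in the case.
- calipers_center (a point): Blued steel spring-joint outside calipers, 150 x 62, 8 thick, lying flat on a felt mat to the left of the scriber's cradle, in the same bay. Leave them.
- feeler_center (a point): Chrome feeler gauge pack, 116 x 20, 17 high, lying flat on a felt mat 80 to 100 to the left of the empty cradle, in the same bay. Leave it.
- cup: Green-enamelled steel cup, 82 diameter, 88 high, upright on the bench to the right of the case; origin under its centre. Leave it.
- setup_block: Steel setup block, 76 x 51 x 25, on the bench at the right; origin under its centre. Leave it.
- square: Engineer's square, stock 90 x 16 x 18, blade 130 long to its +y, flat on the bench at the left; origin under its stock. Leave it.
There are look-alikes about, which are no part of the job. Of the things that look like the part that bears micrometer_center, the smallest one is meant.

How it is judged:
By the outcome, as a careful person would: the job done as asked, in the order asked, and still so for the second after the job is handed in, with the robot touching nothing.
It also fails if it takes over 72 s, if anything falls off the work surface, if the arm or the gripper's body presses on something with over 40 N, if the wrist force passes 120 N, or if a joint passes its speed limit or range.

## Working session

There is one attempt and no reset: what is moved stays moved. The work goes in short steps, Python scripts to look and compute and a tool call to move; the robot and the scene stay as the last step left them, time stands still between calls to the robot, and variables do not carry over. Pictures are saved under pics/ and viewed, at most 10 in all, crops included, and the job is handed in when it is done.

Besides the shell and the picture viewer there is one more tool, called after "Call:" by a JSON object that holds its "name" and its "arguments". step_arm: Moves the arm, as the interface text tells. Scaled input: -1 to 1 covers 5 cm each way for a shift and 0.5 rad each way for a turn. Its arguments: {"type":"object","properties":{"plan":{"type":"array","items":{"type":"object","properties":{"dx":{"type":"number"},"dy":{"type":"number"},"dz":{"type":"number"},"wx":{"type":"number"},"wy":{"type":"number"},"wz":{"type":"number"},"jaw":{"type":"number"}}}}},"required":["plan"]}

```bash
mkdir -p pics; ls; cat > h.py <<'E'
import numpy as np,cv2
from workcell import observe,snapshot,camera_model,hand_in
from scipy.spatial.transform import Rotation as R
def snap(n,f):
    c=camera_model(n); im=snapshot(n)[:,:,::-1].copy(); cv2.imwrite('pics/'+f,im); np.savez('pics/'+f+'.npz',K=c['mtx'],T=c['T']); return im
def load(f):
    d=np.load('pics/'+f+'.npz'); return cv2.imread('pics/'+f),np.array(d['K']),np.array(d['T'])
def ray(K,T,p):
    d=np.linalg.solve(K,[p[0],p[1],1]); return T[:3,3],T[:3,:3]@d
def onz(K,T,p,z):
    o,d=ray(K,T,p); return o+d*(z-o[2])/d[2]
def proj(K,T,P):
    P=np.atleast_2d(P); c=(P-T[:3,3])@T[:3,:3]; u=c@K.T; return u[:,:2]/u[:,2:]
def tri(a,b):
    (o1,d1),(o2,d2)=a,b
    s=np.linalg.lstsq(np.c_[d1,-d2],o2-o1,rcond=None)[0]
    p,q=o1+s[0]*d1,o2+s[1]*d2; return (p+q)/2,np.linalg.norm(p-q)
E
python3 - <<'E'
from h import *
a=snap('top','t0.png');b=snap('side','s0.png')
for n in('top','side'):
    c=camera_model(n);print(n,np.round(c['mtx'],1).tolist(),np.round(c['T'],3).tolist())
cv2.imwrite('pics/both.png',np.vstack([cv2.resize(a,(400,300)),cv2.resize(b,(400,300))]))
cv2.imwrite('pics/t0b.png',cv2.resize(a,(800,600)));cv2.imwrite('pics/s0b.png',cv2.resize(b,(800,600)))
o=observe();print({k:np.round(v,3).tolist() for k,v in o.items()})
E
```

```text
pics
top [[349.5, 0.0, 254.3], [0.0, 349.5, 196.3], [0.0, 0.0, 1.0]] [[-0.018, -0.997, 0.07, 0.374], [-1.0, 0.018, -0.007, -0.076], [0.006, -0.07, -0.998, 1.325], [0.0, 0.0, 0.0, 1.0]]
side [[443.4, 0.0, 263.8], [0.0, 443.4, 195.5], [0.0, 0.0, 1.0]] [[0.701, -0.678, 0.221, 0.147], [-0.713, -0.663, 0.227, -0.391], [-0.008, -0.316, -0.949, 1.421], [0.0, 0.0, 0.0, 1.0]]
{'time': 0.1, 'q': [1.135, 0.378, 0.08, 1.274, -0.0, 1.461], 'dq': [0.0, -0.002, 0.003, -0.0, 0.002, -0.001], 'effort': [0.001, -46.469, 27.058, 0.012, -0.0, -0.0], 'eef_pos': [0.184, 0.544, 0.303], 'tool_rot': [0.162, 0.987, -0.001, -0.0], 'contact_force': [-0.29, -0.118, 0.229], 'wrist_torque': [0.01, 0.04, -0.06], 'finger_force': 0.0, 'width': 0.085}
```

View pics/t0b.png

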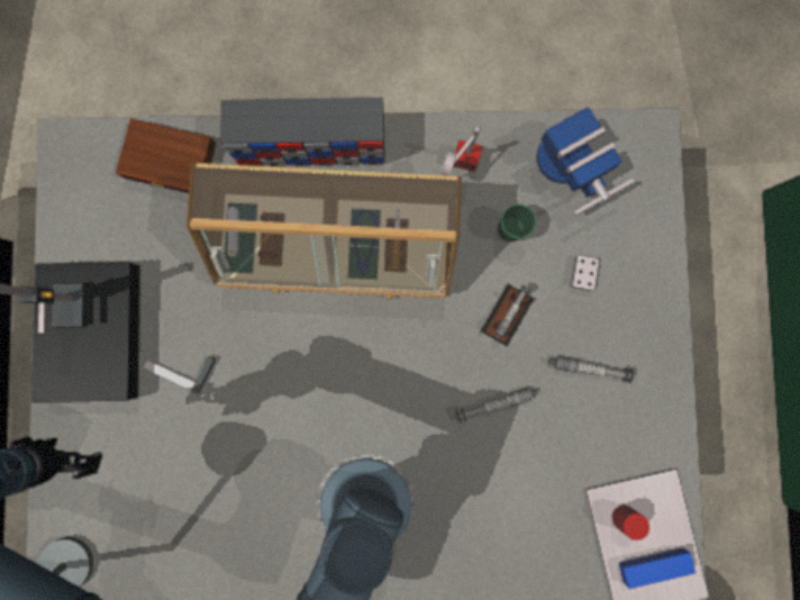

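View pics/s0b.png

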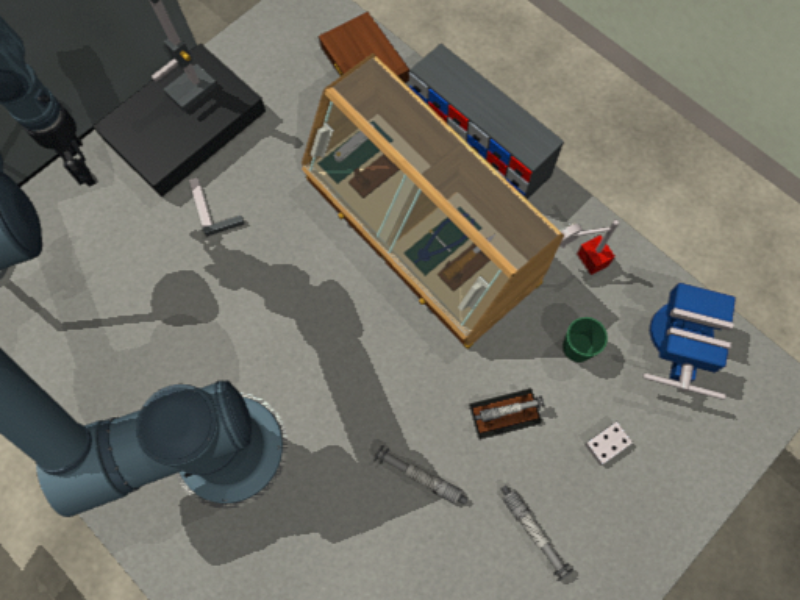

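The top view (800x600) shows the case at about (325,230). Three micrometer look-alikes are at (508,312) on the bench rest, (497,403) on the bench and (592,368) on the bench. The one on the rest is the smallest and fits the description. The left cradle (271,238) looks empty, and the right one (396,240) seems to hold the scriber. I'll confirm both with an enlarged crop.

```bash
python3 - <<'E'
from h import *
a,_,_=load('t0.png');b,_,_=load('s0.png')
r=lambda im,x0,x1,y0,y1,w,h:cv2.resize(im[y0:y1,x0:x1],(w,h),interpolation=cv2.INTER_CUBIC)
A=r(a,115,305,100,195,800,400)
B=r(a,300,350,175,225,200,200);C=r(b,297,357,240,285,267,200);D=r(b,190,365,30,225,180,200)
D=r(b,195,320,60,190,333,200)
cv2.imwrite('pics/z1.png',np.vstack([A,np.hstack([B,C,D])]))
cv2.imwrite('pics/z2.png',r(b,185,365,30,225,554,600))
E
```

```text
(no output)
```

View pics/z1.png

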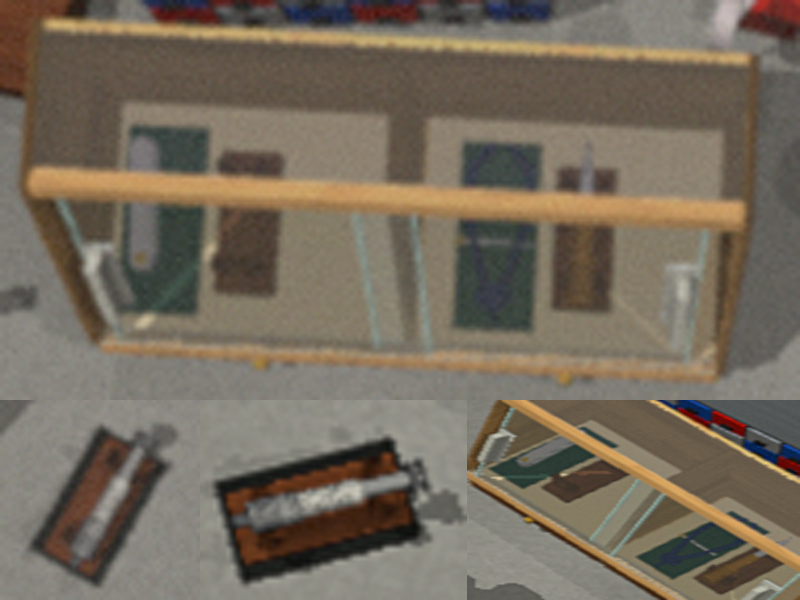

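View pics/z2.png

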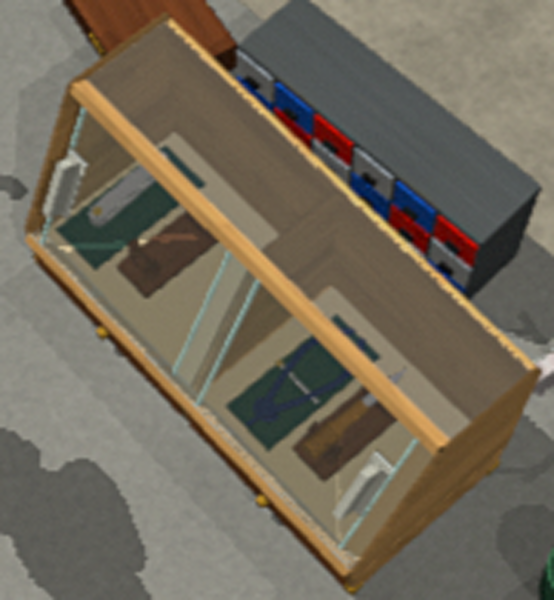

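The crops confirm two things. The left cradle (z1 at (249,223)) is empty, with the feeler pack on its left. The right cradle holds the bronze scriber, with the calipers on its left. The micrometer on the rest is clearly smaller than the two lying on the bench, so it is the one meant. Next I'll fit the case and rest poses.

```bash
cat > fit.py <<'E'
from h import *
from scipy.optimize import least_squares
a,K1,T1=load('t0.png');b,K2,T2=load('s0.png')
f1=lambda u,v:(115+u/4.2105-.5+.12,100+v/4.2105-.38); f2=lambda u,v:(185+u/3.078-.34,30+v/3.077-.34)
P=[('T',45,20,.11,.27,.256),('T',755,57,.11,-.27,.256),
('T',249,223,0,.145,.072),('T',585,240,0,-.145,.072),
('T',105,350,-.11,.27,0),('T',717,378,-.11,-.27,0),
('S',170,17,.11,.27,.256),('S',540,370,.11,-.27,.256),('S',350,590,-.11,-.27,0),
('S',168,255,0,.145,.072),('S',350,435,0,-.145,.072)]
def cw(p,c):
    x,y,th=p;c=np.atleast_2d(c);s,k=np.sin(th),np.cos(th)
    return np.c_[x+k*c[:,0]-s*c[:,1],y+s*c[:,0]+k*c[:,1],c[:,2]]
def res(p):
    o=[]
    for n,u,v,*c in P:
        K,T,f=(K1,T1,f1) if n=='T' else (K2,T2,f2)
        o.append(proj(K,T,cw(p,c))[0]-f(u,v))
    return np.array(o)
s=least_squares(lambda p:res(p).ravel(),[.6,.05,0],loss='soft_l1')
if __name__=='__main__':
    print('case',s.x.round(4));print(res(s.x).round(1).tolist())
    # door edges: rays onto slope plane
    n=np.array([-.888,0,.459]);p0=np.array([-.105,0,.074])
    c,sn=np.cos(s.x[2]),np.sin(s.x[2]);Rz=np.array([[c,-sn,0],[sn,c,0],[0,0,1]])
    tw=np.r_[s.x[:2],0]
    def slope(nm,u,v):
        K,T,f=(K1,T1,f1) if nm=='T' else (K2,T2,f2)
        o,d=ray(K,T,f(u,v));o=Rz.T@(o-tw);d=Rz.T@d
        return (o+d*(n@(p0-o))/(n@d)).round(3)
    for q in [('T',355,215),('T',378,345),('T',415,215),('T',428,345),('T',60,200),('T',120,335),('T',705,230),('T',690,360),('S',228,250),('S',175,372),('S',258,282),('S',200,402),('S',80,110),('S',45,240),('S',415,440),('S',342,547),('T',90,250),('T',680,265)]: print(q,slope(*q))
    for nm,im,K,T,(x0,x1,y0,y1) in (('T',a,K1,T1,(300,350,175,225)),('S',b,K2,T2,(297,357,240,285))):
        h=cv2.cvtColor(im,cv2.COLOR_BGR2HSV)[y0:y1,x0:x1]
        m=((h[...,1]>70)&((h[...,0]<18)|(h[...,0]>172))&(h[...,2]<170)).astype('u1')
        pts=np.argwhere(m)[:,::-1]
        r=cv2.minAreaRect(pts.astype('f4')); bx=cv2.boxPoints(r)+[x0,y0]
        W=np.array([onz(K,T,q,.012)for q in bx]);print(nm,len(pts),W.round(3).tolist(),'c',W.mean(0).round(4))
E
python3 fit.py
```

```text
case [ 0.6157  0.0608 -0.0674]
[[-2.9, -0.1], [1.4, -0.2], [-0.4, 0.0], [-0.2, -0.0], [3.4, 0.5], [-0.2, 0.9], [-2.0, -1.0], [0.5, 1.2], [0.1, 2.2], [1.4, -2.4], [0.0, -2.3]]
('T', 355, 215) [-0.02   0.026  0.238]
('T', 378, 345) [-0.101  0.025  0.082]
('T', 415, 215) [-0.019 -0.019  0.241]
('T', 428, 345) [-0.099 -0.017  0.086]
('T', 60, 200) [-0.02   0.246  0.238]
('T', 120, 335) [-0.103  0.245  0.079]
('T', 705, 230) [-0.019 -0.236  0.24 ]
('T', 690, 360) [-0.1   -0.24   0.083]
('S', 228, 250) [-0.017  0.027  0.244]
('S', 175, 372) [-0.1    0.024  0.084]
('S', 258, 282) [-0.018 -0.018  0.242]
('S', 200, 402) [-0.102 -0.019  0.081]
('S', 80, 110) [-0.021  0.25   0.237]
('S', 45, 240) [-0.102  0.243  0.08 ]
('S', 415, 440) [-0.018 -0.236  0.241]
('S', 342, 547) [-0.1   -0.238  0.084]
('T', 90, 250) [-0.048  0.24   0.184]
('T', 680, 265) [-0.04  -0.221  0.201]
T 296 [[0.404, -0.291, 0.012], [0.513, -0.357, 0.012], [0.483, -0.405, 0.012], [0.375, -0.339, 0.012]] c [ 0.4437 -0.348   0.012 ]
S 490 [[0.404, -0.292, 0.012], [0.515, -0.359, 0.012], [0.483, -0.406, 0.012], [0.373, -0.34, 0.012]] c [ 0.4436 -0.3495  0.012 ]
```

```bash
cat > plan.py <<'E'
# usage: plan.py jaw frame,x,y,z,theta_deg[,speed_mm] ... : mm grasp point waypoints in a frame; prints rows
import sys,json
from h import *
FR=json.load(open('frames.json'))
def target(fr,x,y,z,th):
    X,Y,yaw=FR[fr]; Rf=R.from_euler('z',yaw).as_matrix(); t=np.radians(th)
    zt=Rf@[np.sin(t),0,-np.cos(t)]; yt=Rf@[0,1,0]; M=np.c_[np.cross(yt,zt),yt,zt]
    return np.array([X,Y,0])+Rf@(np.array([x,y,z])/1e3)-.054*zt,R.from_matrix(M)
if __name__=='__main__':
    o=observe();p=np.array(o['eef_pos']);r=R.from_quat(o['tool_rot'])
    jaw=float(sys.argv[1]);rows=[]
    for w in sys.argv[2:]:
        a=w.split(',');v=[float(k) for k in a[1:]];sp=v[4]/1e3 if len(v)>4 else .045
        tp,tr=target(a[0],*v[:4])
        n=max(1,int(np.ceil(max(np.linalg.norm(tp-p)/sp,(r.inv()*tr).magnitude()/.14))))
        for i in range(n):
            f=1/(n-i);d=np.round(r.inv().apply((tp-p)*f)/.05,2);ww=np.round((r.inv()*tr).as_rotvec()*f/.5,2)
            p=p+r.apply(d*.05);r=r*R.from_rotvec(ww*.5)
            rows.append({k:float(x) for k,x in zip(('dx','dy','dz','wx','wy','wz'),[*d,*ww]) if x}|{'jaw':jaw})
        print(w,'->tcp',tp.round(3),'n',n)
    for i in range(0,len(rows),5):print(json.dumps(rows[i:i+5]))
E
cat > where.py <<'E'
from plan import *
o=observe();r=R.from_quat(o['tool_rot']);g=np.array(o['eef_pos'])+.054*r.apply([0,0,1])
for f,(X,Y,yaw) in FR.items():
    Q=R.from_euler('z',-yaw);z=Q.apply(r.apply([0,0,1]));y=Q.apply(r.apply([0,1,0]))
    print(f,'grasp',(Q.apply(g-[X,Y,0])*1e3).round(1),'z',z.round(3),'y',y.round(3))
print('t',o['time'],'F',np.round(o['contact_force'],1),'w',round(o['width'],4),'ff',o['finger_force'],'q',np.round(o['q'],2))
E
echo '{"case":[0.6157,0.0608,-0.0674],"rest":[0.4437,-0.3488,-0.544]}' > frames.json
python3 plan.py 0.4 case,-200,130,240,40 case,-150,-225,210,40
```

```text
case,-200,130,240,40 ->tcp [0.39  0.206 0.281] n 9
case,-150,-225,210,40 ->tcp [ 0.416 -0.151  0.251] n 8
[{"dx": -0.68, "dy": -0.56, "dz": 0.05, "wx": -0.02, "wy": -0.15, "wz": -0.05, "jaw": 0.4}, {"dx": -0.65, "dy": -0.58, "dz": 0.09, "wx": -0.02, "wy": -0.15, "wz": -0.06, "jaw": 0.4}, {"dx": -0.63, "dy": -0.6, "dz": 0.14, "wx": -0.02, "wy": -0.16, "wz": -0.05, "jaw": 0.4}, {"dx": -0.6, "dy": -0.62, "dz": 0.18, "wx": -0.02, "wy": -0.15, "wz": -0.06, "jaw": 0.4}, {"dx": -0.57, "dy": -0.64, "dz": 0.22, "wx": -0.02, "wy": -0.16, "wz": -0.05, "jaw": 0.4}]
[{"dx": -0.53, "dy": -0.66, "dz": 0.25, "wx": -0.02, "wy": -0.15, "wz": -0.06, "jaw": 0.4}, {"dx": -0.49, "dy": -0.67, "dz": 0.28, "wx": -0.02, "wy": -0.16, "wz": -0.05, "jaw": 0.4}, {"dx": -0.45, "dy": -0.69, "dz": 0.32, "wx": -0.02, "wy": -0.15, "wz": -0.06, "jaw": 0.4}, {"dx": -0.41, "dy": -0.71, "dz": 0.34, "wx": -0.02, "wy": -0.16, "wz": -0.05, "jaw": 0.4}, {"dx": -0.05, "dy": -0.89, "dz": 0.14, "jaw": 0.4}]
[{"dx": -0.05, "dy": -0.89, "dz": 0.14, "jaw": 0.4}, {"dx": -0.05, "dy": -0.89, "dz": 0.14, "jaw": 0.4}, {"dx": -0.05, "dy": -0.89, "dz": 0.14, "jaw": 0.4}, {"dx": -0.05, "dy": -0.88, "dz": 0.14, "jaw": 0.4}, {"dx": -0.05, "dy": -0.89, "dz": 0.14, "jaw": 0.4}]
[{"dx": -0.05, "dy": -0.88, "dz": 0.14, "jaw": 0.4}, {"dx": -0.04, "dy": -0.89, "dz": 0.14, "jaw": 0.4}]
```

Call:
{"name": "step_arm", "arguments": {"plan": [{"dx":-0.68,"dy":-0.56,"dz":0.05,"wx":-0.02,"wy":-0.15,"wz":-0.05,"jaw":0.4},{"dx":-0.65,"dy":-0.58,"dz":0.09,"wx":-0.02,"wy":-0.15,"wz":-0.06,"jaw":0.4},{"dx":-0.63,"dy":-0.6,"dz":0.14,"wx":-0.02,"wy":-0.16,"wz":-0.05,"jaw":0.4},{"dx":-0.6,"dy":-0.62,"dz":0.18,"wx":-0.02,"wy":-0.15,"wz":-0.06,"jaw":0.4},{"dx":-0.57,"dy":-0.64,"dz":0.22,"wx":-0.02,"wy":-0.16,"wz":-0.05,"jaw":0.4}]}}

```text
time: 0.6
eef_pos: [0.2996, 0.3557, 0.291]
tool_rot: [0.092, 0.977, -0.007, 0.194]
contact_force: [0.7, 0.4, 0.6]
width: 0.0512
finger_force: 0.0
```

Call:
{"name": "step_arm", "arguments": {"plan": [{"dx":-0.53,"dy":-0.66,"dz":0.25,"wx":-0.02,"wy":-0.15,"wz":-0.06,"jaw":0.4},{"dx":-0.49,"dy":-0.67,"dz":0.28,"wx":-0.02,"wy":-0.16,"wz":-0.05,"jaw":0.4},{"dx":-0.45,"dy":-0.69,"dz":0.32,"wx":-0.02,"wy":-0.15,"wz":-0.06,"jaw":0.4},{"dx":-0.41,"dy":-0.71,"dz":0.34,"wx":-0.02,"wy":-0.16,"wz":-0.05,"jaw":0.4}]}}

```text
time: 1.0
eef_pos: [0.3907, 0.2053, 0.2817]
tool_rot: [0.032, 0.938, -0.012, 0.344]
contact_force: [0.3, 0.7, -0.6]
width: 0.0511
finger_force: 0.0
```

```bash
python3 where.py; python3 plan.py 0.4 case,-150,-225,210,40 case,-100,-225,190,40,25
```

```text
case grasp [-199.4  129.   240.5] z [ 0.646 -0.    -0.763] y [0.001 1.    0.   ]
rest grasp [-301.1  462.6  240.5] z [ 0.574  0.296 -0.763] y [-0.458  0.889  0.   ]
t 1.0 F [ 0.3  0.7 -0.6] w 0.0511 ff 0.0 q [ 0.54 -0.24 -0.87  0.34 -0.38  0.49]
case,-150,-225,210,40 ->tcp [ 0.416 -0.151  0.251] n 8
case,-100,-225,190,40,25 ->tcp [ 0.466 -0.155  0.231] n 3
[{"dx": -0.05, "dy": -0.88, "dz": 0.14, "jaw": 0.4}, {"dx": -0.05, "dy": -0.89, "dz": 0.14, "jaw": 0.4}, {"dx": -0.04, "dy": -0.88, "dz": 0.14, "jaw": 0.4}, {"dx": -0.05, "dy": -0.89, "dz": 0.14, "jaw": 0.4}, {"dx": -0.04, "dy": -0.88, "dz": 0.14, "jaw": 0.4}]
[{"dx": -0.05, "dy": -0.89, "dz": 0.14, "jaw": 0.4}, {"dx": -0.04, "dy": -0.88, "dz": 0.13, "jaw": 0.4}, {"dx": -0.05, "dy": -0.89, "dz": 0.14, "wy": 0.01, "jaw": 0.4}, {"dx": -0.17, "dz": 0.31, "jaw": 0.4}, {"dx": -0.17, "dz": 0.32, "jaw": 0.4}]
[{"dx": -0.17, "dz": 0.31, "jaw": 0.4}]
```

Call:
{"name": "step_arm", "arguments": {"plan": [{"dx":-0.05,"dy":-0.88,"dz":0.14,"jaw":0.4},{"dx":-0.05,"dy":-0.89,"dz":0.14,"jaw":0.4},{"dx":-0.04,"dy":-0.88,"dz":0.14,"jaw":0.4},{"dx":-0.05,"dy":-0.89,"dz":0.14,"jaw":0.4},{"dx":-0.04,"dy":-0.88,"dz":0.14,"jaw":0.4}]}}

```text
invalid input
```

Call:
{"name": "step_arm", "arguments": {"plan": [{"dx":-0.05,"dy":-0.89,"dz":0.14,"jaw":0.4},{"dx":-0.04,"dy":-0.88,"dz":0.13,"jaw":0.4},{"dx":-0.05,"dy":-0.89,"dz":0.14,"wy":0.01,"jaw":0.4}]}}

```text
invalid input
```

```bash
python3 where.py; python3 - <<'E'
from h import *
im=snap('wrist','w1.png')
_,K,T=load('w1.png')
print(K.round(1).tolist(),T.round(3).tolist())
E
```

```text
case grasp [-199.4  129.   240.5] z [ 0.646 -0.    -0.763] y [0.001 1.    0.   ]
rest grasp [-301.1  462.6  240.5] z [ 0.574  0.296 -0.763] y [-0.458  0.889  0.   ]
t 1.0 F [ 0.3  0.7 -0.6] w 0.0511 ff 0.0 q [ 0.54 -0.24 -0.87  0.34 -0.38  0.49]
[[345.0, 0.0, 256.0], [0.0, 345.0, 191.6], [0.0, 0.0, 1.0]] [[0.068, 0.529, 0.846, 0.285], [0.998, -0.036, -0.058, 0.213], [-0.0, 0.848, -0.531, 0.285], [0.0, 0.0, 0.0, 1.0]]
```

View pics/w1.png

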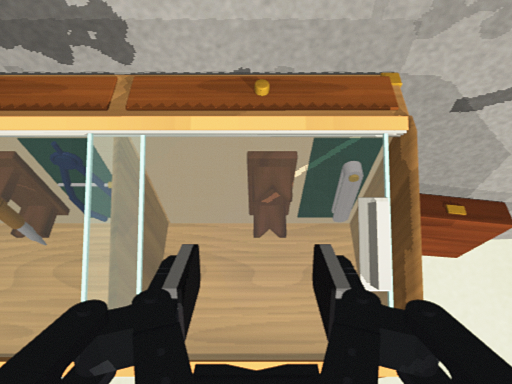

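The wrist picture shows the empty left cradle, with its board's near edge at (248..298,151). The left pull is at (375,245), and the left door's edges are at columns 142 and 386. The refusals look like missing keys, so I'll give all the keys and check the fit against this view.

```bash
sed -i "s/ if x}|/}|/" plan.py; python3 - <<'E'
from h import *
from fit import cw
import json
_,K,T=load('w1.png');p=json.load(open('frames.json'))['case']
for n,c in dict(boardL=(-.0625,.171,.07),boardR=(-.0625,.119,.07),floorfrontL=(-.08,.262,.06),lipL=(-.11,.27,.074),lipR=(-.11,-.27,.074),slopeL=(-.105,.262,.074),pullbot=(-.075-.016-.0107,.247,.17-.031-.0055),pull12=(-.075,.235,.17),doorR_L=(-.1,-.004,.0837),wall0=(-.1,0,.07)).items(): print(n,proj(K,T,cw(p,c))[0].round(1))
# measured: rays on z planes, in case frame
from scipy.spatial.transform import Rotation as R
def inc(u,v,z): 
    q=onz(K,T,(u,v),z)-[p[0],p[1],0];return R.from_euler('z',-p[2]).apply(q).round(4)
print(inc(248,151,.07),inc(298,151,.07),inc(248,151,.074),inc(142,134,.084),inc(386,134,.084),inc(91,134,.084),inc(408,134,.074),inc(408,116,.074))
E
python3 plan.py 0.4 case,-150,-225,210,40
```

```text
boardL [297.4 156.7]
boardR [246.1 156.7]
floorfrontL [391.  137.7]
lipL [414.5 127.3]
lipR [-192.3  127.4]
slopeL [403.4 131.2]
pullbot [400.1 188.8]
pull12 [384.  243.3]
doorR_L [108.  143.1]
wall0 [115.8 131.6]
[-0.0717  0.1212  0.07  ] [-0.0717  0.1706  0.07  ] [-0.0766  0.1213  0.074 ] [-0.1125  0.0301  0.084 ] [-0.1125  0.2419  0.084 ] [-0.1125 -0.0142  0.084 ] [-0.1012  0.2675  0.074 ] [-0.1241  0.259   0.074 ]
case,-150,-225,210,40 ->tcp [ 0.416 -0.151  0.251] n 8
[{"dx": -0.06, "dy": -0.87, "dz": 0.14, "wx": -0.0, "wy": 0.0, "wz": -0.0, "jaw": 0.4}, {"dx": -0.06, "dy": -0.87, "dz": 0.14, "wx": -0.0, "wy": 0.0, "wz": -0.0, "jaw": 0.4}, {"dx": -0.05, "dy": -0.87, "dz": 0.14, "wx": -0.0, "wy": 0.0, "wz": -0.0, "jaw": 0.4}, {"dx": -0.06, "dy": -0.87, "dz": 0.14, "wx": -0.0, "wy": 0.0, "wz": -0.0, "jaw": 0.4}, {"dx": -0.05, "dy": -0.86, "dz": 0.14, "wx": -0.01, "wy": 0.0, "wz": -0.0, "jaw": 0.4}]
[{"dx": -0.06, "dy": -0.87, "dz": 0.14, "wx": -0.0, "wy": 0.0, "wz": -0.0, "jaw": 0.4}, {"dx": -0.05, "dy": -0.86, "dz": 0.13, "wx": -0.01, "wy": 0.0, "wz": -0.0, "jaw": 0.4}, {"dx": -0.06, "dy": -0.87, "dz": 0.13, "wx": -0.0, "wy": 0.01, "wz": -0.0, "jaw": 0.4}]
```

Call:
{"name": "step_arm", "arguments": {"plan": [{"dx":-0.06,"dy":-0.87,"dz":0.14,"wx":0,"wy":0,"wz":0,"jaw":0.4},{"dx":-0.06,"dy":-0.87,"dz":0.14,"wx":0,"wy":0,"wz":0,"jaw":0.4},{"dx":-0.05,"dy":-0.87,"dz":0.14,"wx":0,"wy":0,"wz":0,"jaw":0.4},{"dx":-0.06,"dy":-0.87,"dz":0.14,"wx":0,"wy":0,"wz":0,"jaw":0.4},{"dx":-0.05,"dy":-0.86,"dz":0.14,"wx":0,"wy":0,"wz":0,"jaw":0.4}]}}

```text
time: 1.55
eef_pos: [0.4099, -0.0138, 0.267]
tool_rot: [0.033, 0.939, -0.012, 0.343]
contact_force: [1.2, -0.1, -0.2]
width: 0.0513
finger_force: 0.0
```

Call:
{"name": "step_arm", "arguments": {"plan": [{"dx":-0.06,"dy":-0.87,"dz":0.14,"wx":0,"wy":0,"wz":0,"jaw":0.4},{"dx":-0.05,"dy":-0.86,"dz":0.13,"wx":0,"wy":0,"wz":0,"jaw":0.4},{"dx":-0.06,"dy":-0.87,"dz":0.13,"wx":0,"wy":0.01,"wz":0,"jaw":0.4}]}}

```text
time: 1.85
eef_pos: [0.4188, -0.1449, 0.2551]
tool_rot: [0.034, 0.94, -0.011, 0.339]
contact_force: [1.9, 0.3, 1.6]
width: 0.0512
finger_force: 0.0
```

```bash
python3 where.py; python3 plan.py 0.4 case,-88,-225,177,40,25
```

```text
case grasp [-148.2 -218.6  213.5] z [ 0.638 -0.001 -0.77 ] y [0.004 1.    0.002]
rest grasp [-96.2 177.3 213.5] z [ 0.568  0.292 -0.77 ] y [-0.455  0.89   0.002]
t 1.85 F [1.9 0.3 1.6] w 0.0512 ff 0.0 q [-0.68 -0.26 -0.95  0.28  0.37 -0.49]
case,-88,-225,177,40,25 ->tcp [ 0.478 -0.155  0.218] n 3
[{"dx": -0.15, "dy": -0.04, "dz": 0.44, "wx": -0.0, "wy": -0.0, "wz": -0.0, "jaw": 0.4}, {"dx": -0.15, "dy": -0.04, "dz": 0.45, "wx": -0.0, "wy": -0.01, "wz": -0.0, "jaw": 0.4}, {"dx": -0.15, "dy": -0.05, "dz": 0.44, "wx": -0.0, "wy": -0.0, "wz": -0.01, "jaw": 0.4}]
```

Call:
{"name": "step_arm", "arguments": {"plan": [{"dx":-0.15,"dy":-0.04,"dz":0.44,"wx":0,"wy":0,"wz":0,"jaw":0.4},{"dx":-0.15,"dy":-0.04,"dz":0.45,"wx":0,"wy":-0.01,"wz":0,"jaw":0.4},{"dx":-0.15,"dy":-0.05,"dz":0.44,"wx":0,"wy":0,"wz":-0.01,"jaw":0.4}]}}

```text
time: 2.15
eef_pos: [0.4789, -0.1548, 0.2176]
tool_rot: [0.032, 0.94, -0.012, 0.341]
contact_force: [-0.1, 0.6, -0.1]
width: 0.0515
finger_force: 0.0
```

Call:
{"name": "step_arm", "arguments": {"plan": [{"dx":0,"dy":0,"dz":0,"wx":0,"wy":0,"wz":0,"jaw":1},{"dx":0,"dy":0,"dz":0,"wx":0,"wy":0,"wz":0,"jaw":1},{"dx":0,"dy":0,"dz":0,"wx":0,"wy":0,"wz":0,"jaw":1},{"dx":0,"dy":0,"dz":0,"wx":0,"wy":0,"wz":0,"jaw":1}]}}

```text
time: 2.55
eef_pos: [0.4781, -0.1533, 0.2187]
tool_rot: [0.031, 0.94, -0.012, 0.341]
contact_force: [-1.2, 0.8, -0.1]
width: 0.0083
finger_force: 58.9
```

```bash
python3 where.py
```

```text
case grasp [ -88.3 -222.9  177.3] z [ 0.641 -0.001 -0.767] y [-0.001  1.    -0.002]
rest grasp [-41.  200.9 177.3] z [ 0.57   0.294 -0.767] y [-0.46   0.888 -0.002]
t 2.55 F [-1.2  0.8 -0.1] w 0.0083 ff 58.91831159591675 q [-0.59 -0.07 -0.93  0.09  0.33 -0.42]
```

Call:
{"name": "step_arm", "arguments": {"plan": [{"dx":0,"dy":-0.1,"dz":0,"wx":0,"wy":0,"wz":0,"jaw":1},{"dx":0,"dy":-0.1,"dz":0,"wx":0,"wy":0,"wz":0,"jaw":1},{"dx":0,"dy":-0.1,"dz":0,"wx":0,"wy":0,"wz":0,"jaw":1},{"dx":0,"dy":-0.1,"dz":0,"wx":0,"wy":0,"wz":0,"jaw":1},{"dx":0,"dy":0,"dz":0,"wx":0,"wy":0,"wz":0,"jaw":1}]}}

```text
time: 3.05
eef_pos: [0.4767, -0.1742, 0.2187]
tool_rot: [0.031, 0.94, -0.012, 0.341]
contact_force: [-6.5, 0.7, 4.6]
width: 0.0081
finger_force: 60.0
```

Call:
{"name": "step_arm", "arguments": {"plan": [{"dx":0,"dy":-0.04,"dz":0,"wx":0,"wy":0,"wz":0,"jaw":1},{"dx":0,"dy":0,"dz":0,"wx":0,"wy":0,"wz":0,"jaw":1}]}}

```text
time: 3.25
eef_pos: [0.4766, -0.1758, 0.2187]
tool_rot: [0.031, 0.94, -0.012, 0.341]
contact_force: [-7.4, 1.5, 4.1]
width: 0.0085
finger_force: 60.0
```

```bash
python3 where.py
```

```text
case grasp [ -88.2 -245.5  177.2] z [ 0.641 -0.001 -0.767] y [-0.     1.    -0.002]
rest grasp [-30.6 180.9 177.2] z [ 0.57   0.293 -0.767] y [-0.459  0.888 -0.002]
t 3.25 F [-7.4  1.5  4.1] w 0.0085 ff 59.990222454071045 q [-0.65 -0.05 -0.91  0.1   0.36 -0.47]
```

Call:
{"name": "step_arm", "arguments": {"plan": [{"dx":0,"dy":-0.04,"dz":0,"wx":0,"wy":0,"wz":0,"jaw":1},{"dx":0,"dy":0,"dz":0,"wx":0,"wy":0,"wz":0,"jaw":1}]}}

```text
time: 3.45
eef_pos: [0.4765, -0.1774, 0.2187]
tool_rot: [0.031, 0.939, -0.012, 0.341]
contact_force: [-8.7, 2.6, 5.2]
width: 0.0084
finger_force: 60.1
```

Call:
{"name": "step_arm", "arguments": {"plan": [{"dx":0,"dy":-0.04,"dz":0,"wx":0,"wy":0,"wz":0,"jaw":1},{"dx":0,"dy":0,"dz":0,"wx":0,"wy":0,"wz":0,"jaw":1}]}}

```text
time: 3.65
eef_pos: [0.4764, -0.1777, 0.2186]
tool_rot: [0.03, 0.939, -0.009, 0.341]
contact_force: [-7.4, 7.7, 7.6]
width: 0.0085
finger_force: 60.4
```

Call:
{"name": "step_arm", "arguments": {"plan": [{"dx":0,"dy":-0.02,"dz":0,"wx":0,"wy":0,"wz":0,"jaw":1},{"dx":0,"dy":0,"dz":0,"wx":0,"wy":0,"wz":0,"jaw":1}]}}

```text
time: 3.85
eef_pos: [0.4764, -0.1779, 0.2186]
tool_rot: [0.029, 0.939, -0.009, 0.342]
contact_force: [-8.0, 11.1, 9.1]
width: 0.0084
finger_force: 60.5
```

Call:
{"name": "step_arm", "arguments": {"plan": [{"dx":0,"dy":0,"dz":0,"wx":0,"wy":0,"wz":0,"jaw":0.4},{"dx":0,"dy":0,"dz":0,"wx":0,"wy":0,"wz":0,"jaw":0.4},{"dx":0,"dy":0.02,"dz":0,"wx":0,"wy":0,"wz":0,"jaw":0.4}]}}

```text
time: 4.15
eef_pos: [0.4776, -0.1805, 0.2195]
tool_rot: [0.031, 0.939, -0.013, 0.342]
contact_force: [0.0, 0.5, -0.4]
width: 0.0509
finger_force: 0.0
```

```bash
python3 where.py;python3 plan.py 0.4 case,-120,-240,200,40 case,-140,0,210,40 case,-125,230,205,40 case,-88,230,177,40,25
```

```text
case grasp [ -86.8 -250.1  178.1] z [ 0.643 -0.002 -0.766] y [-0.001  1.    -0.003]
rest grasp [-27.2 177.4 178.1] z [ 0.572  0.293 -0.766] y [-0.459  0.888 -0.003]
t 4.15 F [ 0.   0.5 -0.4] w 0.0509 ff 0.0 q [-0.65 -0.05 -0.91  0.1   0.36 -0.47]
case,-120,-240,200,40 ->tcp [ 0.445 -0.168  0.241] n 1
case,-140,0,210,40 ->tcp [0.441 0.073 0.251] n 6
case,-125,230,205,40 ->tcp [0.472 0.301 0.246] n 6
case,-88,230,177,40,25 ->tcp [0.509 0.299 0.218] n 2
[{"dx": 0.23, "dy": 0.2, "dz": -0.76, "wx": -0.0, "wy": 0.0, "wz": 0.0, "jaw": 0.4}, {"dx": 0.03, "dy": 0.8, "dz": -0.07, "wx": -0.0, "wy": 0.0, "wz": 0.0, "jaw": 0.4}, {"dx": 0.03, "dy": 0.8, "dz": -0.07, "wx": -0.0, "wy": 0.0, "wz": 0.0, "jaw": 0.4}, {"dx": 0.03, "dy": 0.8, "dz": -0.07, "wx": -0.0, "wy": 0.0, "wz": 0.0, "jaw": 0.4}, {"dx": 0.02, "dy": 0.8, "dz": -0.07, "wx": -0.0, "wy": 0.0, "wz": 0.0, "jaw": 0.4}]
[{"dx": 0.03, "dy": 0.8, "dz": -0.07, "wx": -0.0, "wy": 0.0, "wz": 0.0, "jaw": 0.4}, {"dx": 0.02, "dy": 0.8, "dz": -0.07, "wx": -0.0, "wy": 0.0, "wz": 0.0, "jaw": 0.4}, {"dx": -0.03, "dy": 0.77, "dz": 0.04, "wx": -0.0, "wy": 0.0, "wz": 0.0, "jaw": 0.4}, {"dx": -0.03, "dy": 0.77, "dz": 0.04, "wx": -0.0, "wy": 0.0, "wz": 0.0, "jaw": 0.4}, {"dx": -0.03, "dy": 0.76, "dz": 0.04, "wx": -0.0, "wy": 0.0, "wz": 0.0, "jaw": 0.4}]
[{"dx": -0.03, "dy": 0.77, "dz": 0.05, "wx": -0.0, "wy": 0.0, "wz": 0.0, "jaw": 0.4}, {"dx": -0.03, "dy": 0.76, "dz": 0.04, "wx": -0.0, "wy": 0.0, "wz": 0.0, "jaw": 0.4}, {"dx": -0.03, "dy": 0.77, "dz": 0.05, "wx": -0.0, "wy": 0.0, "wz": 0.0, "jaw": 0.4}, {"dx": -0.1, "dy": 0.0, "dz": 0.45, "wx": -0.0, "wy": 0.0, "wz": 0.0, "jaw": 0.4}, {"dx": -0.1, "dy": 0.0, "dz": 0.45, "wx": -0.0, "wy": 0.0, "wz": 0.0, "jaw": 0.4}]
```

Call:
{"name": "step_arm", "arguments": {"plan": [{"dx":0.23,"dy":0,"dz":-0.76,"wx":0,"wy":0,"wz":0,"jaw":0.4},{"dx":0.03,"dy":0.8,"dz":-0.07,"wx":0,"wy":0,"wz":0,"jaw":0.4},{"dx":0.03,"dy":0.8,"dz":-0.07,"wx":0,"wy":0,"wz":0,"jaw":0.4},{"dx":0.03,"dy":0.8,"dz":-0.07,"wx":0,"wy":0,"wz":0,"jaw":0.4},{"dx":0.02,"dy":0.8,"dz":-0.07,"wx":0,"wy":0,"wz":0,"jaw":0.4}]}}

```text
time: 4.65
eef_pos: [0.4413, -0.0164, 0.2481]
tool_rot: [0.032, 0.939, -0.013, 0.342]
contact_force: [1.7, -0.2, -0.5]
width: 0.051
finger_force: 0.0
```

Call:
{"name": "step_arm", "arguments": {"plan": [{"dx":0.03,"dy":0.8,"dz":-0.07,"wx":0,"wy":0,"wz":0,"jaw":0.4},{"dx":0.02,"dy":0.8,"dz":-0.07,"wx":0,"wy":0,"wz":0,"jaw":0.4},{"dx":-0.03,"dy":0.8,"dz":0.04,"wx":0,"wy":0,"wz":0,"jaw":0.4},{"dx":-0.03,"dy":0.8,"dz":0.04,"wx":0,"wy":0,"wz":0,"jaw":0.4},{"dx":-0.03,"dy":0.8,"dz":0.04,"wx":0,"wy":0,"wz":0,"jaw":0.4}]}}

```text
time: 5.15
eef_pos: [0.4558, 0.1845, 0.2498]
tool_rot: [0.031, 0.939, -0.012, 0.342]
contact_force: [1.2, -0.5, -0.0]
width: 0.0513
finger_force: 0.0
```

Call:
{"name": "step_arm", "arguments": {"plan": [{"dx":-0.03,"dy":0.8,"dz":0.05,"wx":0,"wy":0,"wz":0,"jaw":0.4},{"dx":-0.03,"dy":0.8,"dz":0.04,"wx":0,"wy":0,"wz":0,"jaw":0.4},{"dx":-0.03,"dy":0.8,"dz":0.05,"wx":0,"wy":0,"wz":0,"jaw":0.4}]}}

```text
time: 5.45
eef_pos: [0.4717, 0.3038, 0.2467]
tool_rot: [0.031, 0.939, -0.012, 0.342]
contact_force: [0.6, 0.3, -0.1]
width: 0.0518
finger_force: 0.0
```

```bash
python3 where.py;python3 plan.py 0.4 case,-88,230,177,40,25
```

```text
case grasp [-125.4  232.8  205.3] z [ 0.643  0.    -0.766] y [-0.002  1.    -0.001]
rest grasp [-283.   588.8  205.3] z [ 0.571  0.295 -0.766] y [-0.46   0.888 -0.001]
t 5.45 F [ 0.6  0.3 -0.1] w 0.0518 ff 0.0 q [ 0.64  0.08 -0.68  0.24 -0.43  0.57]
case,-88,230,177,40,25 ->tcp [0.509 0.299 0.218] n 2
[{"dx": -0.1, "dy": -0.03, "dz": 0.46, "wx": 0.0, "wy": -0.0, "wz": 0.0, "jaw": 0.4}, {"dx": -0.11, "dy": -0.03, "dz": 0.45, "wx": 0.0, "wy": -0.0, "wz": 0.0, "jaw": 0.4}]
```

Call:
{"name": "step_arm", "arguments": {"plan": [{"dx":-0.1,"dy":-0.03,"dz":0.46,"wx":0,"wy":0,"wz":0,"jaw":0.4},{"dx":-0.11,"dy":-0.03,"dz":0.45,"wx":0,"wy":0,"wz":0,"jaw":0.4}]}}

```text
time: 5.65
eef_pos: [0.5094, 0.2987, 0.2187]
tool_rot: [0.029, 0.939, -0.011, 0.342]
contact_force: [-0.3, -0.4, -0.7]
width: 0.051
finger_force: 0.0
```

Call:
{"name": "step_arm", "arguments": {"plan": [{"dx":0,"dy":0,"dz":0,"wx":0,"wy":0,"wz":0,"jaw":1},{"dx":0,"dy":0,"dz":0,"wx":0,"wy":0,"wz":0,"jaw":1},{"dx":0,"dy":0,"dz":0,"wx":0,"wy":0,"wz":0,"jaw":1},{"dx":0,"dy":0,"dz":0,"wx":0,"wy":0,"wz":0,"jaw":1}]}}

```text
time: 6.05
eef_pos: [0.508, 0.2963, 0.2188]
tool_rot: [0.031, 0.939, -0.012, 0.341]
contact_force: [0.5, 0.5, -1.8]
width: 0.0081
finger_force: 59.3
```

```bash
python3 where.py
```

```text
case grasp [-88.6 227.8 177.4] z [ 0.642  0.    -0.767] y [-0.002  1.    -0.001]
rest grasp [-248.1  601.2  177.4] z [ 0.57   0.295 -0.767] y [-0.46   0.888 -0.001]
t 6.05 F [ 0.5  0.5 -1.8] w 0.0081 ff 59.26555573940277 q [ 0.58  0.15 -0.68  0.15 -0.4   0.52]
```

Call:
{"name": "step_arm", "arguments": {"plan": [{"dx":0,"dy":-0.3,"dz":0,"wx":0,"wy":0,"wz":0,"jaw":1},{"dx":0,"dy":-0.4,"dz":0,"wx":0,"wy":0,"wz":0,"jaw":1},{"dx":0,"dy":-0.4,"dz":0,"wx":0,"wy":0,"wz":0,"jaw":1},{"dx":0,"dy":-0.4,"dz":0,"wx":0,"wy":0,"wz":0,"jaw":1},{"dx":0,"dy":-0.4,"dz":0,"wx":0,"wy":0,"wz":0,"jaw":1}]}}

```text
time: 6.55
eef_pos: [0.5015, 0.2009, 0.2188]
tool_rot: [0.03, 0.939, -0.011, 0.341]
contact_force: [3.3, 2.3, -3.7]
width: 0.0076
finger_force: 58.9
```

Call:
{"name": "step_arm", "arguments": {"plan": [{"dx":0,"dy":-0.4,"dz":0,"wx":0,"wy":0,"wz":0,"jaw":1},{"dx":0,"dy":-0.4,"dz":0,"wx":0,"wy":0,"wz":0,"jaw":1},{"dx":0,"dy":-0.4,"dz":0,"wx":0,"wy":0,"wz":0,"jaw":1},{"dx":0,"dy":-0.4,"dz":0,"wx":0,"wy":0,"wz":0,"jaw":1},{"dx":0,"dy":-0.4,"dz":0,"wx":0,"wy":0,"wz":0,"jaw":1}]}}

```text
time: 7.05
eef_pos: [0.4948, 0.1011, 0.2188]
tool_rot: [0.03, 0.939, -0.012, 0.341]
contact_force: [4.7, 1.5, -5.1]
width: 0.0083
finger_force: 58.6
```

Call:
{"name": "step_arm", "arguments": {"plan": [{"dx":0,"dy":-0.2,"dz":0,"wx":0,"wy":0,"wz":0,"jaw":1},{"dx":0,"dy":0,"dz":0,"wx":0,"wy":0,"wz":0,"jaw":1}]}}

```text
time: 7.25
eef_pos: [0.4941, 0.0901, 0.2187]
tool_rot: [0.032, 0.939, -0.013, 0.341]
contact_force: [-6.7, -1.3, 5.4]
width: 0.0083
finger_force: 60.6
```

```bash
python3 where.py
```

```text
case grasp [-88.6  20.8 177.3] z [ 0.642 -0.004 -0.767] y [ 0.002  1.    -0.003]
rest grasp [-153.1  417.3  177.3] z [ 0.572  0.291 -0.767] y [-0.457  0.89  -0.003]
t 7.25 F [-6.7 -1.3  5.4] w 0.0083 ff 60.56001663208008 q [ 0.11 -0.08 -0.95  0.01 -0.12  0.14]
```

Call:
{"name": "step_arm", "arguments": {"plan": [{"dx":0,"dy":0,"dz":0,"wx":0,"wy":0,"wz":0,"jaw":0.4},{"dx":0,"dy":0,"dz":0,"wx":0,"wy":0,"wz":0,"jaw":0.4},{"dx":0,"dy":0,"dz":0,"wx":0,"wy":0,"wz":0,"jaw":0.4},{"dx":0.2,"dy":0,"dz":-0.7,"wx":0,"wy":0,"wz":0,"jaw":0.4}]}}

```text
time: 7.65
eef_pos: [0.466, 0.094, 0.2374]
tool_rot: [0.031, 0.94, -0.012, 0.34]
contact_force: [-0.4, -0.2, 0.5]
width: 0.0513
finger_force: 0.0
```

```bash
python3 where.py;python3 plan.py 0.4 rest,-40,150,230,40 rest,-10,0,150,40
```

```text
case grasp [-117.1   23.   195.8] z [ 0.639 -0.001 -0.769] y [-0.001  1.    -0.003]
rest grasp [-179.4  406.2  195.8] z [ 0.569  0.292 -0.769] y [-0.46   0.888 -0.003]
t 7.65 F [-0.4 -0.2  0.5] w 0.0513 ff 0.0 q [ 0.13 -0.17 -0.96  0.09 -0.13  0.15]
rest,-40,150,230,40 ->tcp [ 0.457 -0.182  0.271] n 7
rest,-10,0,150,40 ->tcp [ 0.405 -0.326  0.191] n 4
[{"dx": -0.08, "dy": -0.79, "dz": -0.06, "wx": 0.09, "wy": -0.0, "wz": 0.11, "jaw": 0.4}, {"dx": -0.13, "dy": -0.78, "dz": -0.02, "wx": 0.09, "wy": -0.0, "wz": 0.1, "jaw": 0.4}, {"dx": -0.16, "dy": -0.78, "dz": 0.02, "wx": 0.09, "wy": -0.0, "wz": 0.11, "jaw": 0.4}, {"dx": -0.21, "dy": -0.76, "dz": 0.05, "wx": 0.08, "wy": -0.0, "wz": 0.1, "jaw": 0.4}, {"dx": -0.24, "dy": -0.75, "dz": 0.08, "wx": 0.09, "wy": -0.0, "wz": 0.11, "jaw": 0.4}]
[{"dx": -0.29, "dy": -0.73, "dz": 0.11, "wx": 0.08, "wy": -0.0, "wz": 0.1, "jaw": 0.4}, {"dx": -0.32, "dy": -0.72, "dz": 0.15, "wx": 0.09, "wy": -0.01, "wz": 0.11, "jaw": 0.4}, {"dx": 0.14, "dy": -0.75, "dz": 0.4, "wx": -0.0, "wy": 0.0, "wz": -0.0, "jaw": 0.4}, {"dx": 0.14, "dy": -0.75, "dz": 0.4, "wx": -0.0, "wy": 0.0, "wz": -0.0, "jaw": 0.4}, {"dx": 0.14, "dy": -0.75, "dz": 0.4, "wx": -0.0, "wy": 0.0, "wz": -0.0, "jaw": 0.4}]
[{"dx": 0.15, "dy": -0.75, "dz": 0.41, "wx": -0.0, "wy": 0.0, "wz": -0.0, "jaw": 0.4}]
```

Call:
{"name": "step_arm", "arguments": {"plan": [{"dx":-0.08,"dy":-0.79,"dz":-0.06,"wx":0.09,"wy":0,"wz":0.11,"jaw":0.4},{"dx":-0.13,"dy":-0.78,"dz":-0.02,"wx":0.09,"wy":0,"wz":0.1,"jaw":0.4},{"dx":-0.16,"dy":-0.78,"dz":0.02,"wx":0.09,"wy":0,"wz":0.11,"jaw":0.4},{"dx":-0.21,"dy":-0.76,"dz":0.05,"wx":0.08,"wy":0,"wz":0.1,"jaw":0.4},{"dx":-0.24,"dy":-0.75,"dz":0.08,"wx":0.09,"wy":0,"wz":0.11,"jaw":0.4}]}}

```text
time: 8.15
eef_pos: [0.4587, -0.104, 0.2637]
tool_rot: [0.192, 0.92, -0.07, 0.335]
contact_force: [0.3, -0.1, 0.0]
width: 0.0513
finger_force: 0.0
```

Call:
{"name": "step_arm", "arguments": {"plan": [{"dx":-0.29,"dy":-0.73,"dz":0.11,"wx":0.08,"wy":0,"wz":0.1,"jaw":0.4},{"dx":-0.32,"dy":-0.72,"dz":0.15,"wx":0.09,"wy":-0.01,"wz":0.11,"jaw":0.4},{"dx":0.14,"dy":-0.75,"dz":0.4,"wx":0,"wy":0,"wz":0,"jaw":0.4},{"dx":0.14,"dy":-0.75,"dz":0.4,"wx":0,"wy":0,"wz":0,"jaw":0.4},{"dx":0.14,"dy":-0.75,"dz":0.4,"wx":0,"wy":0,"wz":0,"jaw":0.4}]}}

```text
time: 8.65
eef_pos: [0.4173, -0.2913, 0.2132]
tool_rot: [0.253, 0.904, -0.092, 0.332]
contact_force: [0.7, -0.9, 0.4]
width: 0.0514
finger_force: 0.0
```

Call:
{"name": "step_arm", "arguments": {"plan": [{"dx":0.15,"dy":-0.75,"dz":0.41,"wx":0,"wy":0,"wz":0,"jaw":0.4},{"dx":0,"dy":0,"dz":0,"wx":0,"wy":0,"wz":0,"jaw":0.4}]}}

```text
time: 8.85
eef_pos: [0.4025, -0.3291, 0.1903]
tool_rot: [0.256, 0.904, -0.092, 0.33]
contact_force: [0.6, 1.2, 0.3]
width: 0.0514
finger_force: 0.0
```

```bash
python3 where.py;python3 - <<'E'
from h import *
from fit import cw
import json
im=snap('wrist','w2.png');snap('side','s2.png');_,K,T=load('w2.png');p=json.load(open('frames.json'))['rest']
for n,c in dict(ratchet=(-.068,0,.045),c0=(0,0,.045),disc=(.066,0,.045),b1=(-.0625,.026,.014),b2=(-.0625,-.026,.014),b3=(.0625,-.026,.014),b4=(.0625,.026,.014)).items():print(n,proj(K,T,cw(p,c))[0].round(0))
E
```

```text
case grasp [-155.7 -419.5  149. ] z [ 0.57  -0.299 -0.765] y [0.466 0.885 0.002]
rest grasp [-10.7  -4.7 149. ] z [ 0.644 -0.004 -0.765] y [0.008 1.    0.002]
t 8.85 F [0.6 1.2 0.3] w 0.0514 ff 0.0 q [-0.91  0.   -0.97 -0.07  0.23 -0.28]
ratchet [266.   3.]
c0 [264. 115.]
disc [263. 178.]
b1 [317. -21.]
b2 [212. -21.]
b3 [230. 144.]
b4 [295. 143.]
```

View pics/w2.png

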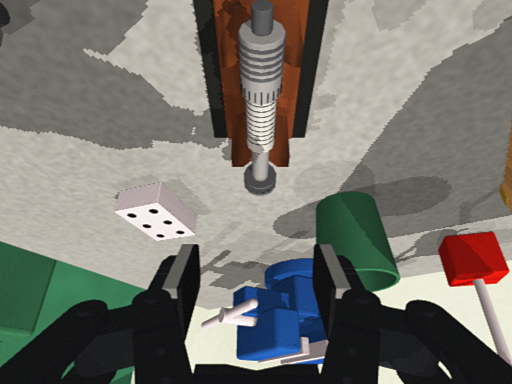

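The wrist picture shows the micrometer in its rest, with the ratchet at (262,12), the sleeve at about (260,125) and the discs at (260,179). That is about 2 mm to the right of the estimate, so I'll correct for it and go down.

```bash
echo '{"case":[0.6157,0.0608,-0.0674],"rest":[0.4428,-0.3503,-0.544]}' > frames.json
python3 plan.py 0.4 rest,3,0,85,40 rest,3,0,45,40,15
```

```text
rest,3,0,85,40 ->tcp [ 0.416 -0.334  0.126] n 2
rest,3,0,45,40,15 ->tcp [ 0.416 -0.334  0.086] n 3
[{"dx": 0.32, "dy": -0.01, "dz": 0.59, "wx": 0.0, "wy": 0.0, "wz": -0.0, "jaw": 0.4}, {"dx": 0.31, "dy": -0.01, "dz": 0.59, "wx": 0.0, "wy": 0.01, "wz": -0.01, "jaw": 0.4}, {"dx": 0.17, "dy": 0.0, "dz": 0.2, "wx": 0.0, "wy": -0.0, "wz": 0.0, "jaw": 0.4}, {"dx": 0.17, "dy": 0.0, "dz": 0.21, "wx": 0.0, "wy": -0.0, "wz": 0.0, "jaw": 0.4}, {"dx": 0.17, "dy": 0.0, "dz": 0.2, "wx": 0.0, "wy": -0.0, "wz": 0.0, "jaw": 0.4}]
```

Call:
{"name": "step_arm", "arguments": {"plan": [{"dx":0.32,"dy":-0.01,"dz":0.59,"wx":0,"wy":0,"wz":0,"jaw":0.4},{"dx":0.31,"dy":-0.01,"dz":0.59,"wx":0,"wy":0,"wz":-0.01,"jaw":0.4},{"dx":0,"dy":0,"dz":0,"wx":0,"wy":0,"wz":0,"jaw":0.4}]}}

```text
time: 9.25
eef_pos: [0.4192, -0.3348, 0.1264]
tool_rot: [0.25, 0.907, -0.09, 0.328]
contact_force: [-0.3, -0.1, -0.1]
width: 0.0511
finger_force: 0.0
```

```bash
python3 where.py; python3 plan.py 0.4 rest,3,0,45,40,15
```

```text
case grasp [-138.6 -423.5   84.9] z [ 0.57  -0.289 -0.769] y [0.454 0.891 0.002]
rest grasp [ 6.3  1.4 84.9] z [ 0.639  0.005 -0.769] y [-0.006  1.     0.002]
t 9.25 F [-0.3 -0.1 -0.1] w 0.0511 ff 0.0 q [-0.89  0.18 -1.02 -0.29  0.22 -0.28]
rest,3,0,45,40,15 ->tcp [ 0.416 -0.334  0.086] n 3
[{"dx": 0.19, "dy": -0.01, "dz": 0.19, "wx": 0.0, "wy": -0.0, "wz": 0.0, "jaw": 0.4}, {"dx": 0.19, "dy": -0.01, "dz": 0.19, "wx": 0.0, "wy": -0.01, "wz": 0.0, "jaw": 0.4}, {"dx": 0.19, "dy": -0.0, "dz": 0.19, "wx": 0.01, "wy": -0.0, "wz": 0.01, "jaw": 0.4}]
```

```bash
python3 plan.py 0.4 rest,9,0,75,35,15;python3 -c "
from h import *;print(observe()['q'])"
```

```text
rest,9,0,75,35,15 ->tcp [ 0.424 -0.339  0.119] n 1
[{"dx": -0.0, "dy": -0.02, "dz": 0.19, "wx": 0.01, "wy": 0.16, "wz": 0.01, "jaw": 0.4}]
[-0.89245725  0.17952198 -1.01927039 -0.28930886  0.22467052 -0.27634041]
```

Call:
{"name": "step_arm", "arguments": {"plan": [{"dx":0,"dy":-0.02,"dz":0.19,"wx":0.01,"wy":0.16,"wz":0.01,"jaw":0.4},{"dx":0,"dy":0,"dz":0,"wx":0,"wy":0,"wz":0,"jaw":0.4}]}}

```text
time: 9.45
eef_pos: [0.4255, -0.3408, 0.1242]
tool_rot: [0.256, 0.917, -0.083, 0.294]
contact_force: [1.3, -1.0, 0.5]
width: 0.051
finger_force: 0.0
```

```bash
python3 where.py; python3 plan.py 0.4 rest,9,0,45,35,15
```

```text
case grasp [-134.9 -428.    80.3] z [ 0.515 -0.268 -0.814] y [ 0.46   0.888 -0.002]
rest grasp [11.6 -0.9 80.3] z [ 0.581 -0.002 -0.814] y [ 0.001  1.    -0.002]
t 9.45 F [ 1.3 -1.   0.5] w 0.051 ff 0.0 q [-0.87  0.19 -0.93 -0.15  0.19 -0.27]
rest,9,0,45,35,15 ->tcp [ 0.424 -0.339  0.089] n 3
[{"dx": 0.15, "dy": 0.01, "dz": 0.18, "wx": -0.0, "wy": 0.01, "wz": -0.0, "jaw": 0.4}, {"dx": 0.15, "dy": 0.0, "dz": 0.18, "wx": -0.0, "wy": 0.0, "wz": -0.0, "jaw": 0.4}, {"dx": 0.14, "dy": 0.01, "dz": 0.19, "wx": -0.0, "wy": 0.01, "wz": -0.0, "jaw": 0.4}]
```

Call:
{"name": "step_arm", "arguments": {"plan": [{"dx":0.15,"dy":0.01,"dz":0.18,"wx":0,"wy":0.01,"wz":0,"jaw":0.4},{"dx":0.15,"dy":0,"dz":0.18,"wx":0,"wy":0,"wz":0,"jaw":0.4},{"dx":0.14,"dy":0.01,"dz":0.19,"wx":0,"wy":0.01,"wz":0,"jaw":0.4},{"dx":0,"dy":0,"dz":0,"wx":0,"wy":0,"wz":0,"jaw":0.4}]}}

```text
time: 9.85
eef_pos: [0.422, -0.3376, 0.0874]
tool_rot: [0.257, 0.919, -0.081, 0.289]
contact_force: [-0.6, 1.4, -0.2]
width: 0.0517
finger_force: 0.0
```

```bash
python3 where.py; python3 plan.py 0.4 rest,9,0,45,35,15
```

```text
case grasp [-139.  -424.8   43.1] z [ 0.507 -0.264 -0.82 ] y [ 0.461  0.887 -0.001]
rest grasp [ 6.6 -0.  43.1] z [ 0.572 -0.002 -0.82 ] y [ 0.003  1.    -0.001]
t 9.85 F [-0.6  1.4 -0.2] w 0.0517 ff 0.0 q [-0.87  0.27 -0.98 -0.26  0.18 -0.27]
rest,9,0,45,35,15 ->tcp [ 0.424 -0.339  0.089] n 1
[{"dx": -0.06, "dy": -0.0, "dz": -0.0, "wx": -0.0, "wy": -0.0, "wz": -0.0, "jaw": 0.4}]
```

Call:
{"name": "step_arm", "arguments": {"plan": [{"dx":-0.06,"dy":0,"dz":0,"wx":0,"wy":0,"wz":0,"jaw":0.6},{"dx":0,"dy":0,"dz":0,"wx":0,"wy":0,"wz":0,"jaw":0.7},{"dx":0,"dy":0,"dz":0,"wx":0,"wy":0,"wz":0,"jaw":1},{"dx":0,"dy":0,"dz":0,"wx":0,"wy":0,"wz":0,"jaw":1},{"dx":0,"dy":0,"dz":0,"wx":0,"wy":0,"wz":0,"jaw":1}]}}

```text
time: 10.35
eef_pos: [0.4254, -0.3401, 0.0904]
tool_rot: [0.257, 0.918, -0.081, 0.29]
contact_force: [-1.0, 4.3, 6.9]
width: 0.0165
finger_force: 58.3
```

```bash
python3 where.py; python3 plan.py 1 rest,9,0,70,35,10 rest,9,0,160,35 case,-200,-100,190,35 case,-190,144,150,35
```

```text
case grasp [-135.3 -427.    46.2] z [ 0.51  -0.264 -0.819] y [0.46  0.888 0.   ]
rest grasp [10.9 -0.3 46.2] z [ 0.574 -0.001 -0.819] y [0.002 1.    0.   ]
t 10.35 F [-1.   4.3  6.9] w 0.0165 ff 58.27688992023468 q [-0.87  0.27 -0.97 -0.25  0.19 -0.27]
rest,9,0,70,35,10 ->tcp [ 0.424 -0.339  0.114] n 3
rest,9,0,160,35 ->tcp [ 0.424 -0.339  0.204] n 3
case,-200,-100,190,35 ->tcp [ 0.379 -0.023  0.234] n 8
case,-190,144,150,35 ->tcp [0.405 0.219 0.194] n 6
[{"dx": -0.08, "dy": 0.0, "dz": -0.14, "wx": -0.0, "wy": 0.0, "wz": -0.0, "jaw": 1.0}, {"dx": -0.08, "dy": 0.0, "dz": -0.14, "wx": -0.0, "wy": 0.0, "wz": -0.0, "jaw": 1.0}, {"dx": -0.08, "dy": 0.0, "dz": -0.13, "wx": -0.0, "wy": 0.0, "wz": -0.0, "jaw": 1.0}, {"dx": -0.35, "dy": 0.0, "dz": -0.49, "wx": -0.0, "wy": 0.0, "wz": -0.0, "jaw": 1.0}, {"dx": -0.34, "dy": 0.0, "dz": -0.49, "wx": -0.0, "wy": 0.0, "wz": -0.0, "jaw": 1.0}]
[{"dx": -0.35, "dy": 0.01, "dz": -0.5, "wx": -0.0, "wy": 0.0, "wz": -0.0, "jaw": 1.0}, {"dx": 0.37, "dy": 0.61, "dz": -0.35, "wx": -0.07, "wy": 0.0, "wz": -0.1, "jaw": 1.0}, {"dx": 0.34, "dy": 0.64, "dz": -0.33
[... 378 characters left out ...]
 -0.09, "jaw": 1.0}, {"dx": 0.17, "dy": 0.76, "dz": -0.21, "wx": -0.06, "wy": 0.0, "wz": -0.1, "jaw": 1.0}, {"dx": 0.13, "dy": 0.77, "dz": -0.18, "wx": -0.07, "wy": 0.0, "wz": -0.09, "jaw": 1.0}, {"dx": 0.05, "dy": 0.81, "dz": 0.13, "wx": 0.0, "wy": 0.0, "wz": -0.0, "jaw": 1.0}]
[{"dx": 0.05, "dy": 0.81, "dz": 0.13, "wx": 0.0, "wy": 0.0, "wz": -0.0, "jaw": 1.0}, {"dx": 0.05, "dy": 0.81, "dz": 0.13, "wx": 0.0, "wy": 0.0, "wz": -0.0, "jaw": 1.0}, {"dx": 0.05, "dy": 0.81, "dz": 0.13, "wx": 0.0, "wy": 0.0, "wz": -0.0, "jaw": 1.0}, {"dx": 0.05, "dy": 0.82, "dz": 0.13, "wx": 0.0, "wy": 0.0, "wz": -0.0, "jaw": 1.0}, {"dx": 0.05, "dy": 0.81, "dz": 0.12, "wx": 0.0, "wy": 0.0, "wz": -0.0, "jaw": 1.0}]
```

Call:
{"name": "step_arm", "arguments": {"plan": [{"dx":-0.08,"dy":0,"dz":-0.14,"wx":0,"wy":0,"wz":0,"jaw":1.0},{"dx":-0.08,"dy":0,"dz":-0.14,"wx":0,"wy":0,"wz":0,"jaw":1.0},{"dx":-0.12,"dy":0,"dz":-0.18,"wx":0,"wy":0,"wz":0,"jaw":1.0},{"dx":-0.35,"dy":0,"dz":-0.5,"wx":0,"wy":0,"wz":0,"jaw":1.0},{"dx":-0.35,"dy":0,"dz":-0.5,"wx":0,"wy":0,"wz":0,"jaw":1.0}]}}

```text
time: 10.85
eef_pos: [0.4219, -0.3383, 0.1768]
tool_rot: [0.258, 0.919, -0.081, 0.287]
contact_force: [0.8, -1.0, -1.5]
width: 0.0161
finger_force: 58.6
```

```bash
python3 where.py; python3 plan.py 1 case,-170,-150,240,35,40 case,-150,145,240,35,40 case,-150,145,140,35,40
```

```text
case grasp [-139.3 -425.5  132.4] z [ 0.504 -0.264 -0.822] y [ 0.463  0.887 -0.001]
rest grasp [  6.6  -0.8 132.4] z [ 0.569 -0.003 -0.822] y [ 0.004  1.    -0.001]
t 10.85 F [ 0.8 -1.  -1.5] w 0.0161 ff 58.59051525592804 q [-0.87  0.08 -0.86  0.05  0.18 -0.27]
case,-170,-150,240,35,40 ->tcp [ 0.405 -0.075  0.284] n 8
case,-150,145,240,35,40 ->tcp [0.445 0.218 0.284] n 8
case,-150,145,140,35,40 ->tcp [0.445 0.218 0.184] n 3
[{"dx": 0.16, "dy": 0.54, "dz": -0.44, "wx": -0.07, "wy": -0.0, "wz": -0.1, "jaw": 1.0}, {"dx": 0.13, "dy": 0.56, "dz": -0.42, "wx": -0.07, "wy": -0.0, "wz": -0.1, "jaw": 1.0}, {"dx": 0.1, "dy": 0.58, "dz": -0.4, "wx": -0.07, "wy": -0.0, "wz": -0.1, "jaw": 1.0}, {"dx": 0.07, "dy": 0.6, "dz": -0.37, "wx": -0.07, "wy": -0.0, "wz": -0.1, "jaw": 1.0}, {"dx": 0.04, "dy": 0.62, "dz": -0.35, "wx": -0.07, "wy": -0.0, "wz": -0.1, "jaw": 1.0}]
[{"dx": 0.01, "dy": 0.63, "dz": -0.33, "wx": -0.07, "wy": -0.0, "wz": -0.1, "jaw": 1.0}, {"dx": -0.02, "dy": 0.64, "dz": -0.31, "wx": -0.06, "wy": -0.01, "wz": -0.1, "jaw": 1.0}, {"dx": -0.05, "dy": 0.64, "dz": -0.3, "wx": -0.07, "wy"
[... 275 characters left out ...]
0.0, "jaw": 1.0}, {"dx": -0.04, "dy": 0.74, "dz": 0.03, "wx": 0.0, "wy": -0.0, "wz": -0.0, "jaw": 1.0}, {"dx": -0.04, "dy": 0.74, "dz": 0.03, "wx": 0.0, "wy": -0.0, "wz": -0.0, "jaw": 1.0}, {"dx": -0.04, "dy": 0.73, "dz": 0.03, "wx": 0.0, "wy": -0.0, "wz": -0.0, "jaw": 1.0}, {"dx": -0.04, "dy": 0.74, "dz": 0.03, "wx": 0.0, "wy": -0.0, "wz": -0.0, "jaw": 1.0}]
[{"dx": -0.04, "dy": 0.73, "dz": 0.02, "wx": 0.0, "wy": -0.0, "wz": -0.0, "jaw": 1.0}, {"dx": 0.38, "dy": 0.0, "dz": 0.55, "wx": 0.0, "wy": -0.0, "wz": -0.0, "jaw": 1.0}, {"dx": 0.38, "dy": 0.0, "dz": 0.55, "wx": 0.0, "wy": -0.0, "wz": -0.0, "jaw": 1.0}, {"dx": 0.38, "dy": 0.0, "dz": 0.54, "wx": 0.0, "wy": -0.0, "wz": -0.0, "jaw": 1.0}]
```

Call:
{"name": "step_arm", "arguments": {"plan": [{"dx":0.16,"dy":0.54,"dz":-0.44,"wx":-0.07,"wy":0,"wz":-0.1,"jaw":1.0},{"dx":0.13,"dy":0.56,"dz":-0.42,"wx":-0.07,"wy":0,"wz":-0.1,"jaw":1.0},{"dx":0.1,"dy":0.58,"dz":-0.4,"wx":-0.07,"wy":0,"wz":-0.1,"jaw":1.0},{"dx":0.07,"dy":0.6,"dz":-0.37,"wx":-0.07,"wy":0,"wz":-0.1,"jaw":1.0},{"dx":0.04,"dy":0.62,"dz":-0.35,"wx":-0.07,"wy":0,"wz":-0.1,"jaw":1.0}]}}

```text
time: 11.35
eef_pos: [0.4117, -0.1732, 0.2441]
tool_rot: [0.115, 0.947, -0.036, 0.297]
contact_force: [0.1, -0.9, -1.5]
width: 0.0162
finger_force: 58.7
```

Call:
{"name": "step_arm", "arguments": {"plan": [{"dx":0.01,"dy":0.63,"dz":-0.33,"wx":-0.07,"wy":0,"wz":-0.1,"jaw":1.0},{"dx":-0.02,"dy":0.64,"dz":-0.31,"wx":-0.06,"wy":-0.01,"wz":-0.1,"jaw":1.0},{"dx":-0.05,"dy":0.64,"dz":-0.3,"wx":-0.07,"wy":0,"wz":-0.09,"jaw":1.0},{"dx":-0.04,"dy":0.74,"dz":0.03,"wx":0,"wy":0,"wz":0,"jaw":1.0},{"dx":-0.04,"dy":0.74,"dz":0.03,"wx":0,"wy":0,"wz":0,"jaw":1.0}]}}

```text
time: 11.85
eef_pos: [0.4154, -0.0019, 0.2847]
tool_rot: [0.033, 0.953, -0.011, 0.302]
contact_force: [0.3, 0.6, -2.1]
width: 0.0164
finger_force: 58.9
```

Call:
{"name": "step_arm", "arguments": {"plan": [{"dx":-0.04,"dy":0.74,"dz":0.03,"wx":0,"wy":0,"wz":0,"jaw":1.0},{"dx":-0.04,"dy":0.74,"dz":0.03,"wx":0,"wy":0,"wz":0,"jaw":1.0},{"dx":-0.04,"dy":0.74,"dz":0.03,"wx":0,"wy":0,"wz":0,"jaw":1.0},{"dx":-0.04,"dy":0.74,"dz":0.03,"wx":0,"wy":0,"wz":0,"jaw":1.0},{"dx":-0.04,"dy":0.74,"dz":0.03,"wx":0,"wy":0,"wz":0,"jaw":1.0}]}}

```text
time: 12.35
eef_pos: [0.4399, 0.1827, 0.2831]
tool_rot: [0.031, 0.953, -0.01, 0.301]
contact_force: [1.4, -1.0, -1.6]
width: 0.0157
finger_force: 58.9
```

Call:
{"name": "step_arm", "arguments": {"plan": [{"dx":-0.04,"dy":0.73,"dz":0.02,"wx":0,"wy":0,"wz":0,"jaw":1.0},{"dx":0,"dy":0,"dz":0,"wx":0,"wy":0,"wz":0,"jaw":1.0}]}}

```text
time: 12.55
eef_pos: [0.4456, 0.2213, 0.284]
tool_rot: [0.029, 0.953, -0.009, 0.302]
contact_force: [-0.0, 0.3, -0.9]
width: 0.0164
finger_force: 59.1
```

```bash
python3 where.py; python3 plan.py 1 case,-140,145,140,35,40; python3 - <<'E'
from h import *
from fit import cw
import json
im=snap('wrist','w3.png');t=snap('top','t3.png');_,K,T=load('w3.png');p=json.load(open('frames.json'))['case']
for n,c in dict(lipL=(-.105,.262,.074),sadTopF=(-.047,.145,.096),sadTopB=(.035,.145,.1),boardL=(-.0625,.171,.062)).items():print(n,proj(K,T,cw(p,c))[0].round(0))
E
```

```text
case grasp [-149.4  148.9  239.8] z [ 0.575  0.005 -0.818] y [-0.007  1.     0.001]
rest grasp [-265.9  505.   239.8] z [ 0.509  0.268 -0.818] y [-0.465  0.885  0.001]
t 12.55 F [-0.   0.3 -0.9] w 0.0164 ff 59.08866763114929 q [ 0.47 -0.1  -0.7   0.42 -0.3   0.45]
case,-140,145,140,35,40 ->tcp [0.455 0.217 0.184] n 3
[{"dx": 0.33, "dy": -0.03, "dz": 0.58, "wx": 0.0, "wy": 0.0, "wz": 0.0, "jaw": 1.0}, {"dx": 0.33, "dy": -0.02, "dz": 0.58, "wx": 0.0, "wy": 0.0, "wz": 0.01, "jaw": 1.0}, {"dx": 0.33, "dy": -0.03, "dz": 0.58, "wx": 0.01, "wy": 0.0, "wz": 0.0, "jaw": 1.0}]
lipL [395. 107.]
sadTopF [251. 174.]
sadTopB [251. 225.]
boardL [279. 135.]
```

View pics/w3.png

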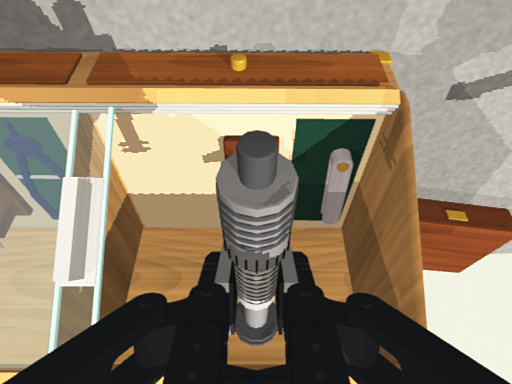

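The wrist view shows the micrometer held straight, with the thimble at (257,205) and the discs at (255,325). The cradle board's corner is at (280,135), as predicted. The bay is open and nothing was disturbed.

Call:
{"name": "step_arm", "arguments": {"plan": [{"dx":0.33,"dy":-0.03,"dz":0.58,"wx":0,"wy":0,"wz":0,"jaw":1.0},{"dx":0.33,"dy":-0.02,"dz":0.58,"wx":0,"wy":0,"wz":0.01,"jaw":1.0},{"dx":0.33,"dy":-0.03,"dz":0.58,"wx":0.01,"wy":0,"wz":0,"jaw":1.0},{"dx":0,"dy":0,"dz":0,"wx":0,"wy":0,"wz":0,"jaw":1.0}]}}

```text
time: 13.05
eef_pos: [0.4506, 0.2092, 0.178]
tool_rot: [0.035, 0.954, -0.015, 0.296]
contact_force: [-1.9, -1.0, -1.7]
width: 0.016
finger_force: 59.1
```

```bash
python3 where.py; python3 plan.py 1 case,10.9,144.5,134,35,32
```

```text
case grasp [-144.1  136.3  133.6] z [ 0.567 -0.012 -0.824] y [ 0.009  1.    -0.008]
rest grasp [-255.4  496.3  133.6] z [ 0.509  0.25  -0.824] y [-0.451  0.893 -0.008]
t 13.05 F [-1.9 -1.  -1.7] w 0.016 ff 59.068533182144165 q [ 0.45  0.04 -0.89  0.11 -0.29  0.44]
case,10.9,144.5,134,35,32 ->tcp [0.605 0.206 0.178] n 5
[{"dx": -0.51, "dy": 0.04, "dz": 0.35, "wx": -0.0, "wy": -0.0, "wz": -0.0, "jaw": 1.0}, {"dx": -0.51, "dy": 0.03, "dz": 0.35, "wx": -0.01, "wy": -0.0, "wz": -0.0, "jaw": 1.0}, {"dx": -0.51, "dy": 0.03, "dz": 0.35, "wx": -0.0, "wy": -0.01, "wz": -0.0, "jaw": 1.0}, {"dx": -0.51, "dy": 0.04, "dz": 0.35, "wx": -0.01, "wy": -0.0, "wz": -0.0, "jaw": 1.0}, {"dx": -0.51, "dy": 0.03, "dz": 0.35, "wx": -0.0, "wy": -0.01, "wz": -0.01, "jaw": 1.0}]
```

```bash
python3 where.py; python3 plan.py 1 case,-80,144.5,135,43,30 case,-20,144.5,133,43,25
```

```text
case grasp [-144.1  136.3  133.6] z [ 0.567 -0.012 -0.824] y [ 0.009  1.    -0.008]
rest grasp [-255.4  496.3  133.6] z [ 0.509  0.25  -0.824] y [-0.451  0.893 -0.008]
t 13.05 F [-1.9 -1.  -1.7] w 0.016 ff 59.068533182144165 q [ 0.45  0.04 -0.89  0.11 -0.29  0.44]
case,-80,144.5,135,43,30 ->tcp [0.509 0.213 0.174] n 2
case,-20,144.5,133,43,25 ->tcp [0.569 0.209 0.172] n 3
[{"dx": -0.46, "dy": 0.08, "dz": 0.36, "wx": -0.01, "wy": -0.15, "wz": -0.0, "jaw": 1.0}, {"dx": -0.43, "dy": 0.08, "dz": 0.39, "wx": -0.01, "wy": -0.15, "wz": -0.0, "jaw": 1.0}, {"dx": -0.28, "dy": 0.0, "dz": 0.28, "wx": -0.0, "wy": 0.0, "wz": -0.0, "jaw": 1.0}, {"dx": -0.28, "dy": 0.0, "dz": 0.28, "wx": -0.0, "wy": 0.0, "wz": -0.0, "jaw": 1.0}, {"dx": -0.28, "dy": 0.0, "dz": 0.29, "wx": -0.0, "wy": 0.0, "wz": -0.0, "jaw": 1.0}]
```

Call:
{"name": "step_arm", "arguments": {"plan": [{"dx":-0.46,"dy":0.08,"dz":0.36,"wx":-0.01,"wy":-0.15,"wz":0,"jaw":1.0},{"dx":-0.43,"dy":0.08,"dz":0.39,"wx":-0.01,"wy":-0.15,"wz":0,"jaw":1.0},{"dx":0,"dy":0,"dz":0,"wx":0,"wy":0,"wz":0,"jaw":1.0},{"dx":0,"dy":0,"dz":0,"wx":0,"wy":0,"wz":0,"jaw":1.0}]}}

```text
time: 13.45
eef_pos: [0.5132, 0.2157, 0.1812]
tool_rot: [0.033, 0.928, -0.01, 0.372]
contact_force: [-1.0, -0.7, -1.3]
width: 0.016
finger_force: 59.1
```

```bash
python3 where.py; python3 plan.py 1 case,-20,144.5,133,43,25
```

```text
case grasp [-75.4 147.7 142.2] z [ 0.69   0.003 -0.724] y [0.002 1.    0.005]
rest grasp [-199.6  537.9  142.2] z [ 0.612  0.319 -0.724] y [-0.457  0.889  0.005]
t 13.45 F [-1.  -0.7 -1.3] w 0.016 ff 59.13288652896881 q [ 0.42  0.13 -0.91 -0.17 -0.33  0.37]
case,-20,144.5,133,43,25 ->tcp [0.569 0.209 0.172] n 3
[{"dx": -0.23, "dy": -0.02, "dz": 0.3, "wx": 0.0, "wy": 0.01, "wz": -0.0, "jaw": 1.0}, {"dx": -0.23, "dy": -0.02, "dz": 0.3, "wx": 0.0, "wy": 0.01, "wz": -0.0, "jaw": 1.0}, {"dx": -0.23, "dy": -0.02, "dz": 0.29, "wx": 0.01, "wy": 0.0, "wz": -0.01, "jaw": 1.0}]
```

Call:
{"name": "step_arm", "arguments": {"plan": [{"dx":-0.23,"dy":-0.02,"dz":0.3,"wx":0,"wy":0.01,"wz":0,"jaw":1.0},{"dx":-0.23,"dy":-0.02,"dz":0.3,"wx":0,"wy":0.01,"wz":0,"jaw":1.0},{"dx":-0.23,"dy":-0.02,"dz":0.29,"wx":0,"wy":0,"wz":0,"jaw":1.0},{"dx":0,"dy":0,"dz":0,"wx":0,"wy":0,"wz":0,"jaw":1.0}]}}

```text
time: 13.85
eef_pos: [0.5709, 0.2095, 0.1734]
tool_rot: [0.033, 0.929, -0.01, 0.368]
contact_force: [-0.4, -1.2, -1.5]
width: 0.0162
finger_force: 59.1
```

Call:
{"name": "step_arm", "arguments": {"plan": [{"dx":0,"dy":0,"dz":0,"wx":0,"wy":0,"wz":0,"jaw":1.0},{"dx":0,"dy":0,"dz":0,"wx":0,"wy":0,"wz":0,"jaw":1.0}]}}

```text
time: 14.05
eef_pos: [0.5674, 0.2097, 0.1713]
tool_rot: [0.032, 0.93, -0.01, 0.366]
contact_force: [-0.7, 0.5, -1.7]
width: 0.0165
finger_force: 59.1
```

```bash
python3 where.py; python3 plan.py 1 case,0,144.5,127,42,12 case,10.9,144.5,119,40,12
```

```text
case grasp [-21.4 145.5 131.8] z [ 0.682  0.004 -0.731] y [-0.     1.     0.005]
rest grasp [-150.6  560.7  131.8] z [ 0.604  0.316 -0.731] y [-0.459  0.888  0.005]
t 14.05 F [-0.7  0.5 -1.7] w 0.0165 ff 59.10683512687683 q [ 0.36  0.22 -0.82 -0.18 -0.28  0.32]
case,0,144.5,127,42,12 ->tcp [0.589 0.207 0.167] n 2
case,10.9,144.5,119,40,12 ->tcp [0.602 0.207 0.16 ] n 2
[{"dx": -0.13, "dy": -0.01, "dz": 0.18, "wx": 0.0, "wy": 0.02, "wz": -0.0, "jaw": 1.0}, {"dx": -0.14, "dy": -0.01, "dz": 0.18, "wx": 0.01, "wy": 0.02, "wz": -0.01, "jaw": 1.0}, {"dx": -0.05, "dy": 0.0, "dz": 0.13, "wx": -0.0, "wy": 0.03, "wz": 0.0, "jaw": 1.0}, {"dx": -0.04, "dy": 0.0, "dz": 0.14, "wx": -0.0, "wy": 0.04, "wz": 0.0, "jaw": 1.0}]
```

Call:
{"name": "step_arm", "arguments": {"plan": [{"dx":-0.13,"dy":-0.01,"dz":0.18,"wx":0,"wy":0.02,"wz":0,"jaw":1.0},{"dx":-0.14,"dy":-0.01,"dz":0.18,"wx":0.01,"wy":0.02,"wz":-0.01,"jaw":1.0},{"dx":-0.05,"dy":0,"dz":0.13,"wx":0,"wy":0.03,"wz":0,"jaw":1.0},{"dx":-0.04,"dy":0,"dz":0.14,"wx":0,"wy":0.04,"wz":0,"jaw":1.0},{"dx":0,"dy":0,"dz":0,"wx":0,"wy":0,"wz":0,"jaw":1.0}]}}

```text
time: 14.55
eef_pos: [0.6037, 0.2064, 0.1604]
tool_rot: [0.031, 0.939, -0.012, 0.341]
contact_force: [0.0, 0.0, -1.1]
width: 0.0162
finger_force: 59.0
```

Call:
{"name": "step_arm", "arguments": {"plan": [{"dx":0,"dy":0,"dz":0,"wx":0,"wy":0,"wz":0,"jaw":1.0},{"dx":0,"dy":0,"dz":0,"wx":0,"wy":0,"wz":0,"jaw":1.0}]}}

```text
time: 14.75
eef_pos: [0.6022, 0.2065, 0.1602]
tool_rot: [0.031, 0.939, -0.012, 0.341]
contact_force: [0.0, 0.5, -1.5]
width: 0.0163
finger_force: 59.0
```

```bash
python3 where.py; python3 plan.py 1 case,10.9,144.5,111,35,4
```

```text
case grasp [ 11.4 144.4 118.7] z [ 0.642 -0.001 -0.767] y [-0.001  1.    -0.002]
rest grasp [-121.   574.8  118.7] z [ 0.571  0.293 -0.767] y [-0.459  0.888 -0.002]
t 14.75 F [ 0.   0.5 -1.5] w 0.0163 ff 59.03808832168579 q [ 0.32  0.29 -0.71 -0.09 -0.25  0.3 ]
case,10.9,144.5,111,35,4 ->tcp [0.605 0.206 0.155] n 2
[{"dx": 0.01, "dy": 0.0, "dz": 0.06, "wx": -0.0, "wy": 0.09, "wz": 0.0, "jaw": 1.0}, {"dx": 0.0, "dy": 0.0, "dz": 0.06, "wx": -0.0, "wy": 0.08, "wz": 0.0, "jaw": 1.0}]
```

Call:
{"name": "step_arm", "arguments": {"plan": [{"dx":0.01,"dy":0,"dz":0.06,"wx":0,"wy":0.09,"wz":0,"jaw":1.0},{"dx":0,"dy":0,"dz":0.06,"wx":0,"wy":0.08,"wz":0,"jaw":1.0},{"dx":0,"dy":0,"dz":0,"wx":0,"wy":0,"wz":0,"jaw":1.0},{"dx":0,"dy":0,"dz":0,"wx":0,"wy":0,"wz":0,"jaw":1.0}]}}

```text
time: 15.15
eef_pos: [0.6061, 0.2064, 0.1557]
tool_rot: [0.032, 0.953, -0.011, 0.302]
contact_force: [0.0, -1.0, -0.7]
width: 0.0162
finger_force: 59.0
```

```bash
python3 where.py; python3 plan.py 1 case,10.9,144.5,108.5,35,4
```

```text
case grasp [ 11.7 144.6 111.5] z [ 0.576 -0.001 -0.818] y [-0.     1.    -0.002]
rest grasp [-120.7  575.1  111.5] z [ 0.512  0.263 -0.818] y [-0.459  0.888 -0.002]
t 15.15 F [ 0.  -1.  -0.7] w 0.0162 ff 59.02276933193207 q [ 0.31  0.31 -0.63  0.05 -0.21  0.31]
case,10.9,144.5,108.5,35,4 ->tcp [0.605 0.206 0.153] n 1
[{"dx": 0.05, "dy": -0.0, "dz": 0.04, "wx": -0.0, "wy": 0.01, "wz": 0.0, "jaw": 1.0}]
```

Call:
{"name": "step_arm", "arguments": {"plan": [{"dx":0.02,"dy":0,"dz":0.03,"wx":0,"wy":0,"wz":0,"jaw":1.0},{"dx":0.02,"dy":0,"dz":0.03,"wx":0,"wy":0,"wz":0,"jaw":1.0},{"dx":0,"dy":0,"dz":0,"wx":0,"wy":0,"wz":0,"jaw":1.0}]}}

```text
time: 15.45
eef_pos: [0.6056, 0.2063, 0.1513]
tool_rot: [0.032, 0.953, -0.011, 0.301]
contact_force: [0.8, 0.0, -1.9]
width: 0.0161
finger_force: 59.2
```

Call:
{"name": "step_arm", "arguments": {"plan": [{"dx":0.01,"dy":0,"dz":0.016,"wx":0,"wy":0,"wz":0,"jaw":1.0},{"dx":0,"dy":0,"dz":0,"wx":0,"wy":0,"wz":0,"jaw":1.0}]}}

```text
time: 15.65
eef_pos: [0.6062, 0.2065, 0.1509]
tool_rot: [0.032, 0.953, -0.011, 0.301]
contact_force: [0.5, 1.2, -1.5]
width: 0.016
finger_force: 59.2
```

```bash
python3 where.py; python3 -c "
from h import *;print(observe()['wrist_torque'])"
```

```text
case grasp [ 11.7 144.7 106.7] z [ 0.575 -0.001 -0.818] y [-0.001  1.    -0.001]
rest grasp [-120.8  575.2  106.7] z [ 0.511  0.263 -0.818] y [-0.459  0.888 -0.001]
t 15.65 F [ 0.5  1.2 -1.5] w 0.016 ff 59.19105291366577 q [ 0.31  0.32 -0.64  0.04 -0.21  0.31]
[0.2084627  0.59565445 0.12741265]
```

Call:
{"name": "step_arm", "arguments": {"plan": [{"dx":0.012,"dy":0,"dz":0.016,"wx":0,"wy":0,"wz":0,"jaw":1.0},{"dx":0,"dy":0,"dz":0,"wx":0,"wy":0,"wz":0,"jaw":1.0}]}}

```text
time: 15.85
eef_pos: [0.6066, 0.2068, 0.1505]
tool_rot: [0.031, 0.953, -0.01, 0.302]
contact_force: [-1.1, 1.4, 1.1]
width: 0.0166
finger_force: 59.5
```

Call:
{"name": "step_arm", "arguments": {"plan": [{"dx":0.012,"dy":0,"dz":0.016,"wx":0,"wy":0,"wz":0,"jaw":1.0},{"dx":0,"dy":0,"dz":0,"wx":0,"wy":0,"wz":0,"jaw":1.0}]}}

```text
time: 16.05
eef_pos: [0.6068, 0.2068, 0.1504]
tool_rot: [0.032, 0.953, -0.01, 0.302]
contact_force: [-5.1, 1.4, 6.9]
width: 0.0158
finger_force: 60.4
```

```bash
python3 where.py; python3 - <<'E'
from h import *
from fit import cw
import json
print(observe()['wrist_torque'])
t=snap('top','t4.png');s=snap('side','s4.png')
r=lambda im,x0,x1,y0,y1,w,h:cv2.resize(im[y0:y1,x0:x1],(w,h),interpolation=cv2.INTER_CUBIC)
cv2.imwrite('pics/z4.png',np.hstack([r(t,115,235,95,195,400,333),r(s,190,290,50,133,400,333)]))
E
```

```text
case grasp [ 12.4 145.  106.2] z [ 0.577 -0.    -0.817] y [-0.001  1.    -0.001]
rest grasp [-120.4  575.8  106.2] z [ 0.513  0.264 -0.817] y [-0.46   0.888 -0.001]
t 16.05 F [-5.1  1.4  6.9] w 0.0158 ff 60.42600631713867 q [ 0.31  0.32 -0.64  0.03 -0.21  0.31]
[0.1978454  0.58299376 0.12723736]
```

View pics/z4.png

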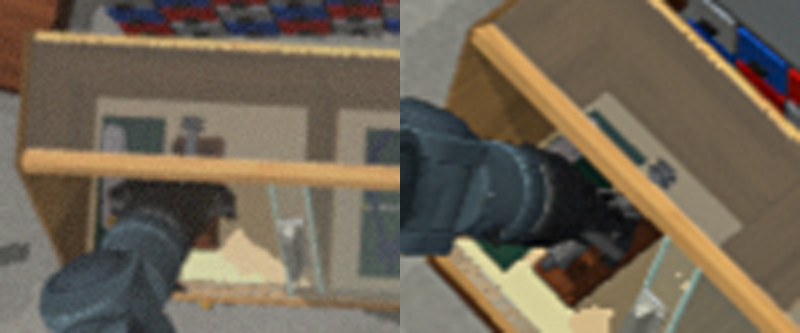

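The crop shows the micrometer in the left cradle with its discs at the back ((190,128) in the top view). The force came up at the same height at which it lay in the rest, so it is seated. I'll release it gently.

Call:
{"name": "step_arm", "arguments": {"plan": [{"dx":-0.006,"dy":0,"dz":-0.01,"wx":0,"wy":0,"wz":0,"jaw":1.0},{"dx":0,"dy":0,"dz":0,"wx":0,"wy":0,"wz":0,"jaw":0.75},{"dx":0,"dy":0,"dz":0,"wx":0,"wy":0,"wz":0,"jaw":0.6},{"dx":0,"dy":0,"dz":0,"wx":0,"wy":0,"wz":0,"jaw":0.4},{"dx":0,"dy":0,"dz":0,"wx":0,"wy":0,"wz":0,"jaw":0.4}]}}

```text
time: 16.65
eef_pos: [0.606, 0.206, 0.1492]
tool_rot: [0.032, 0.953, -0.011, 0.301]
contact_force: [0.5, -0.5, -0.5]
width: 0.0517
finger_force: 0.0
```

Call:
{"name": "step_arm", "arguments": {"plan": [{"dx":0,"dy":0,"dz":-0.2,"wx":0,"wy":0,"wz":0,"jaw":0.4},{"dx":0,"dy":0,"dz":-0.4,"wx":0,"wy":0,"wz":0,"jaw":0.4},{"dx":0,"dy":0,"dz":-0.6,"wx":0,"wy":0,"wz":0,"jaw":0.4},{"dx":0,"dy":0,"dz":-0.8,"wx":0,"wy":0,"wz":0,"jaw":0.4},{"dx":0,"dy":0,"dz":-0.8,"wx":0,"wy":0,"wz":0,"jaw":0.4}]}}

```text
time: 17.15
eef_pos: [0.5244, 0.2116, 0.2651]
tool_rot: [0.032, 0.953, -0.011, 0.301]
contact_force: [-0.2, 0.0, 0.2]
width: 0.0508
finger_force: 0.0
```

```bash
python3 where.py; python3 plan.py 0.4 case,-150,145,225,40
```

```text
case grasp [-70.3 144.2 220.9] z [ 0.574 -0.002 -0.819] y [-0.     1.    -0.002]
rest grasp [-193.4  537.1  220.9] z [ 0.511  0.262 -0.819] y [-0.459  0.889 -0.002]
t 17.15 F [-0.2  0.   0.2] w 0.0508 ff 0.0 q [ 0.38  0.04 -0.62  0.34 -0.25  0.37]
case,-150,145,225,40 ->tcp [0.441 0.218 0.266] n 2
[{"dx": 0.68, "dy": 0.01, "dz": -0.49, "wx": -0.0, "wy": -0.09, "wz": 0.0, "jaw": 0.4}, {"dx": 0.65, "dy": 0.0, "dz": -0.52, "wx": -0.0, "wy": -0.08, "wz": 0.0, "jaw": 0.4}]
```

Now back out, look at the placed micrometer, then close the left door.

Call:
{"name": "step_arm", "arguments": {"plan": [{"dx":0.68,"dy":0.01,"dz":-0.49,"wx":0,"wy":-0.09,"wz":0,"jaw":0.4},{"dx":0.65,"dy":0,"dz":-0.52,"wx":0,"wy":-0.08,"wz":0,"jaw":0.4},{"dx":0,"dy":0,"dz":0,"wx":0,"wy":0,"wz":0,"jaw":0.4}]}}

```text
time: 17.45
eef_pos: [0.4348, 0.2163, 0.2611]
tool_rot: [0.029, 0.941, -0.014, 0.338]
contact_force: [-0.4, -0.9, -0.3]
width: 0.0514
finger_force: 0.0
```

```bash
python3 where.py; python3 plan.py 0.4 case,-135,21,215,40 case,-88,21,177,40,25;python3 - <<'E'
from h import *
from fit import cw
import json
im=snap('wrist','w5.png');_,K,T=load('w5.png');p=json.load(open('frames.json'))['case']
for n,c in dict(rat=(-.068,.1445,.105),thimEnd=(-.056,.1445,.105),disc=(.0665,.1445,.105)).items():print(n,proj(K,T,cw(p,c))[0].round(0))
E
```

```text
case grasp [-156.6  142.8  219.4] z [ 0.636 -0.002 -0.771] y [-0.004  1.    -0.006]
rest grasp [-269.5  496.3  219.4] z [ 0.566  0.29  -0.771] y [-0.463  0.887 -0.006]
t 17.45 F [-0.4 -0.9 -0.3] w 0.0514 ff 0.0 q [ 0.5  -0.12 -0.83  0.25 -0.35  0.45]
case,-135,21,215,40 ->tcp [0.448 0.093 0.256] n 3
case,-88,21,177,40,25 ->tcp [0.495 0.09  0.218] n 3
[{"dx": -0.08, "dy": -0.81, "dz": 0.12, "wx": -0.0, "wy": -0.01, "wz": 0.0, "jaw": 0.4}, {"dx": -0.08, "dy": -0.81, "dz": 0.11, "wx": -0.0, "wy": -0.0, "wz": 0.01, "jaw": 0.4}, {"dx": -0.09, "dy": -0.82, "dz": 0.12, "wx": -0.0, "wy": -0.01, "wz": 0.0, "jaw": 0.4}, {"dx": -0.08, "dy": 0.0, "dz": 0.4, "wx": -0.0, "wy": 0.0, "wz": 0.0, "jaw": 0.4}, {"dx": -0.08, "dy": 0.0, "dz": 0.39, "wx": -0.0, "wy": 0.0, "wz": 0.0, "jaw": 0.4}]
[{"dx": -0.07, "dy": 0.0, "dz": 0.4, "wx": -0.0, "wy": 0.0, "wz": 0.0, "jaw": 0.4}]
rat [258. 177.]
thimEnd [258. 185.]
disc [257. 245.]
```

View pics/w5.png

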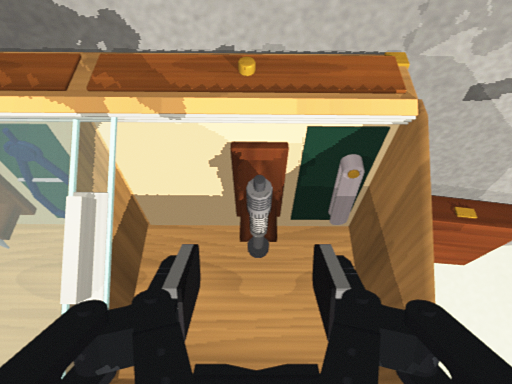

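The picture shows the micrometer in the left cradle, ratchet at (260,180) and discs at (258,245), both within 3 px of the predicted place. The feeler pack is unmoved. Next is the left pull at (80,245).

Call:
{"name": "step_arm", "arguments": {"plan": [{"dx":-0.08,"dy":-0.81,"dz":0.12,"wx":0,"wy":-0.01,"wz":0,"jaw":0.4},{"dx":-0.08,"dy":-0.81,"dz":0.11,"wx":0,"wy":0,"wz":0.01,"jaw":0.4},{"dx":-0.09,"dy":-0.82,"dz":0.12,"wx":0,"wy":-0.01,"wz":0,"jaw":0.4},{"dx":0,"dy":0,"dz":0,"wx":0,"wy":0,"wz":0,"jaw":0.4},{"dx":0,"dy":0,"dz":0,"wx":0,"wy":0,"wz":0,"jaw":0.4}]}}

```text
time: 18.0
eef_pos: [0.4561, 0.0934, 0.2612]
tool_rot: [0.035, 0.937, -0.012, 0.347]
contact_force: [-0.9, -0.2, -0.4]
width: 0.051
finger_force: 0.0
```

```bash
python3 where.py; python3 plan.py 0.4 case,-88,21,177,40,25
```

```text
case grasp [-126.2   21.6  220.2] z [ 0.651 -0.003 -0.759] y [0.007 1.    0.002]
rest grasp [-186.9  402.6  220.2] z [ 0.58   0.296 -0.759] y [-0.452  0.892  0.002]
t 18.0 F [-0.9 -0.2 -0.4] w 0.051 ff 0.0 q [ 0.13 -0.23 -0.95  0.16 -0.13  0.16]
case,-88,21,177,40,25 ->tcp [0.495 0.09  0.218] n 3
[{"dx": -0.01, "dy": -0.0, "dz": 0.38, "wx": -0.0, "wy": 0.01, "wz": -0.0, "jaw": 0.4}, {"dx": -0.01, "dy": -0.01, "dz": 0.39, "wx": -0.0, "wy": 0.01, "wz": -0.01, "jaw": 0.4}, {"dx": -0.02, "dy": -0.0, "dz": 0.38, "wx": -0.01, "wy": 0.0, "wz": -0.0, "jaw": 0.4}]
```

Call:
{"name": "step_arm", "arguments": {"plan": [{"dx":-0.01,"dy":0,"dz":0.38,"wx":0,"wy":0.01,"wz":0,"jaw":0.4},{"dx":-0.01,"dy":-0.01,"dz":0.39,"wx":0,"wy":0.01,"wz":-0.01,"jaw":0.4},{"dx":0,"dy":0,"dz":0,"wx":0,"wy":0,"wz":0,"jaw":0.4}]}}

```text
time: 18.3
eef_pos: [0.4814, 0.0937, 0.2305]
tool_rot: [0.03, 0.94, -0.012, 0.341]
contact_force: [-1.4, 0.1, -0.7]
width: 0.0513
finger_force: 0.0
```

```bash
python3 where.py; python3 plan.py 0.4 case,-88,21,177,40,25
```

```text
case grasp [-101.6   23.8  189.1] z [ 0.641 -0.    -0.768] y [-0.002  1.    -0.002]
rest grasp [-166.   415.8  189.1] z [ 0.569  0.294 -0.768] y [-0.461  0.888 -0.002]
t 18.3 F [-1.4  0.1 -0.7] w 0.0513 ff 0.0 q [ 0.12 -0.12 -0.95  0.05 -0.12  0.14]
case,-88,21,177,40,25 ->tcp [0.495 0.09  0.218] n 1
[{"dx": -0.05, "dy": -0.06, "dz": 0.36, "wx": -0.0, "wy": -0.0, "wz": 0.01, "jaw": 0.4}]
```

Call:
{"name": "step_arm", "arguments": {"plan": [{"dx":-0.05,"dy":-0.06,"dz":0.36,"wx":0,"wy":0,"wz":0,"jaw":0.4},{"dx":0,"dy":0,"dz":0,"wx":0,"wy":0,"wz":0,"jaw":0.4}]}}

```text
time: 18.5
eef_pos: [0.4944, 0.0896, 0.219]
tool_rot: [0.031, 0.939, -0.012, 0.341]
contact_force: [-0.7, 0.1, -1.1]
width: 0.0513
finger_force: 0.0
```

Call:
{"name": "step_arm", "arguments": {"plan": [{"dx":0,"dy":0,"dz":0,"wx":0,"wy":0,"wz":0,"jaw":1},{"dx":0,"dy":0,"dz":0,"wx":0,"wy":0,"wz":0,"jaw":1},{"dx":0,"dy":0,"dz":0,"wx":0,"wy":0,"wz":0,"jaw":1},{"dx":0,"dy":0,"dz":0,"wx":0,"wy":0,"wz":0,"jaw":1}]}}

```text
time: 18.9
eef_pos: [0.4936, 0.0892, 0.2201]
tool_rot: [0.031, 0.939, -0.012, 0.342]
contact_force: [-4.7, 1.1, 4.5]
width: 0.0079
finger_force: 59.3
```

```bash
python3 where.py
```

```text
case grasp [-89.   20.1 178.7] z [ 0.643  0.    -0.766] y [-0.001  1.    -0.001]
rest grasp [-153.2  418.2  178.7] z [ 0.571  0.295 -0.766] y [-0.46   0.888 -0.001]
t 18.9 F [-4.7  1.1  4.5] w 0.0079 ff 59.31745111942291 q [ 0.1  -0.08 -0.96  0.01 -0.11  0.13]
```

Call:
{"name": "step_arm", "arguments": {"plan": [{"dx":0,"dy":0.3,"dz":0,"wx":0,"wy":0,"wz":0,"jaw":1},{"dx":0,"dy":0.4,"dz":0,"wx":0,"wy":0,"wz":0,"jaw":1},{"dx":0,"dy":0.4,"dz":0,"wx":0,"wy":0,"wz":0,"jaw":1},{"dx":0,"dy":0.4,"dz":0,"wx":0,"wy":0,"wz":0,"jaw":1},{"dx":0,"dy":0.4,"dz":0,"wx":0,"wy":0,"wz":0,"jaw":1}]}}

```text
time: 19.4
eef_pos: [0.4999, 0.1837, 0.22]
tool_rot: [0.032, 0.939, -0.013, 0.342]
contact_force: [-2.8, -2.2, 3.5]
width: 0.0082
finger_force: 59.1
```

Call:
{"name": "step_arm", "arguments": {"plan": [{"dx":0,"dy":0.4,"dz":0,"wx":0,"wy":0,"wz":0,"jaw":1},{"dx":0,"dy":0.4,"dz":0,"wx":0,"wy":0,"wz":0,"jaw":1},{"dx":0,"dy":0.4,"dz":0,"wx":0,"wy":0,"wz":0,"jaw":1},{"dx":0,"dy":0.4,"dz":0,"wx":0,"wy":0,"wz":0,"jaw":1},{"dx":0,"dy":0.4,"dz":0,"wx":0,"wy":0,"wz":0,"jaw":1}]}}

```text
time: 19.9
eef_pos: [0.5067, 0.2837, 0.2201]
tool_rot: [0.031, 0.939, -0.013, 0.342]
contact_force: [-2.3, -2.7, 4.2]
width: 0.0081
finger_force: 59.2
```

Call:
{"name": "step_arm", "arguments": {"plan": [{"dx":0,"dy":0.3,"dz":0,"wx":0,"wy":0,"wz":0,"jaw":1},{"dx":0,"dy":0.16,"dz":0,"wx":0,"wy":0,"wz":0,"jaw":1},{"dx":0,"dy":0,"dz":0,"wx":0,"wy":0,"wz":0,"jaw":1}]}}

```text
time: 20.2
eef_pos: [0.5084, 0.3081, 0.2201]
tool_rot: [0.03, 0.939, -0.011, 0.342]
contact_force: [-4.8, 2.1, 4.3]
width: 0.0084
finger_force: 59.3
```

```bash
python3 where.py
```

```text
case grasp [-89.  239.7 178.7] z [ 0.643  0.002 -0.766] y [-0.003  1.     0.   ]
rest grasp [-253.9  613.4  178.7] z [ 0.57   0.297 -0.766] y [-0.462  0.887  0.   ]
t 20.2 F [-4.8  2.1  4.3] w 0.0084 ff 59.316755533218384 q [ 0.6   0.17 -0.66  0.16 -0.41  0.54]
```

Call:
{"name": "step_arm", "arguments": {"plan": [{"dx":0,"dy":0.1,"dz":0,"wx":0,"wy":0,"wz":0,"jaw":1},{"dx":0,"dy":0,"dz":0,"wx":0,"wy":0,"wz":0,"jaw":1}]}}

```text
time: 20.4
eef_pos: [0.5087, 0.3121, 0.2201]
tool_rot: [0.031, 0.939, -0.011, 0.342]
contact_force: [-6.0, 0.8, 6.2]
width: 0.0081
finger_force: 59.6
```

Call:
{"name": "step_arm", "arguments": {"plan": [{"dx":0,"dy":0.03,"dz":0,"wx":0,"wy":0,"wz":0,"jaw":1},{"dx":0,"dy":0,"dz":0,"wx":0,"wy":0,"wz":0,"jaw":1}]}}

```text
time: 20.6
eef_pos: [0.5087, 0.313, 0.2201]
tool_rot: [0.031, 0.939, -0.012, 0.342]
contact_force: [-6.4, -0.3, 7.3]
width: 0.0085
finger_force: 59.7
```

Call:
{"name": "step_arm", "arguments": {"plan": [{"dx":0,"dy":0.03,"dz":0,"wx":0,"wy":0,"wz":0,"jaw":1},{"dx":0,"dy":0,"dz":0,"wx":0,"wy":0,"wz":0,"jaw":1}]}}

```text
time: 20.8
eef_pos: [0.5088, 0.3144, 0.2201]
tool_rot: [0.031, 0.939, -0.012, 0.342]
contact_force: [-5.8, -1.0, 6.1]
width: 0.0083
finger_force: 59.7
```

```bash
python3 where.py
```

```text
case grasp [-89.  245.8 178.7] z [ 0.643 -0.001 -0.766] y [-0.001  1.    -0.001]
rest grasp [-256.7  618.8  178.7] z [ 0.572  0.295 -0.766] y [-0.459  0.888 -0.001]
t 20.8 F [-5.8 -1.   6.1] w 0.0083 ff 59.70851540565491 q [ 0.61  0.18 -0.65  0.17 -0.41  0.55]
```

Call:
{"name": "step_arm", "arguments": {"plan": [{"dx":0,"dy":0.03,"dz":0,"wx":0,"wy":0,"wz":0,"jaw":1},{"dx":0,"dy":0,"dz":0,"wx":0,"wy":0,"wz":0,"jaw":1}]}}

```text
time: 21.0
eef_pos: [0.5089, 0.3157, 0.2201]
tool_rot: [0.031, 0.939, -0.012, 0.342]
contact_force: [-6.6, -0.8, 6.4]
width: 0.0079
finger_force: 59.7
```

Call:
{"name": "step_arm", "arguments": {"plan": [{"dx":0,"dy":0.03,"dz":0,"wx":0,"wy":0,"wz":0,"jaw":1},{"dx":0,"dy":0,"dz":0,"wx":0,"wy":0,"wz":0,"jaw":1}]}}

```text
time: 21.2
eef_pos: [0.5089, 0.316, 0.22]
tool_rot: [0.032, 0.939, -0.014, 0.342]
contact_force: [-7.6, -3.9, 9.3]
width: 0.0081
finger_force: 60.1
```

Call:
{"name": "step_arm", "arguments": {"plan": [{"dx":0,"dy":0.02,"dz":0,"wx":0,"wy":0,"wz":0,"jaw":1},{"dx":0,"dy":0,"dz":0,"wx":0,"wy":0,"wz":0,"jaw":1}]}}

```text
time: 21.4
eef_pos: [0.5089, 0.3162, 0.22]
tool_rot: [0.032, 0.939, -0.015, 0.342]
contact_force: [-8.9, -7.1, 10.3]
width: 0.0081
finger_force: 60.3
```

```bash
python3 where.py
```

```text
case grasp [-89.  247.3 178.7] z [ 0.644 -0.006 -0.765] y [ 0.003  1.    -0.006]
rest grasp [-257.4  620.1  178.7] z [ 0.575  0.29  -0.765] y [-0.456  0.89  -0.006]
t 21.4 F [-8.9 -7.1 10.3] w 0.0081 ff 60.262879729270935 q [ 0.61  0.18 -0.64  0.17 -0.42  0.56]
```

Call:
{"name": "step_arm", "arguments": {"plan": [{"dx":0,"dy":0.02,"dz":0,"wx":0,"wy":0,"wz":0,"jaw":1},{"dx":0,"dy":0,"dz":0,"wx":0,"wy":0,"wz":0,"jaw":1},{"dx":0,"dy":0,"dz":0,"wx":0,"wy":0,"wz":0,"jaw":0.4},{"dx":0,"dy":0,"dz":0,"wx":0,"wy":0,"wz":0,"jaw":0.4},{"dx":0,"dy":0,"dz":0,"wx":0,"wy":0,"wz":0,"jaw":0.4}]}}

```text
time: 21.9
eef_pos: [0.5093, 0.3193, 0.2189]
tool_rot: [0.031, 0.939, -0.012, 0.341]
contact_force: [-0.3, -1.0, -0.3]
width: 0.0508
finger_force: 0.0
```

Call:
{"name": "step_arm", "arguments": {"plan": [{"dx":0.1,"dy":0,"dz":-0.4,"wx":0,"wy":0,"wz":0,"jaw":0.4},{"dx":0.2,"dy":0,"dz":-0.7,"wx":0,"wy":0,"wz":0,"jaw":0.4},{"dx":0,"dy":0.5,"dz":-0.5,"wx":0,"wy":0,"wz":0,"jaw":0.4},{"dx":0,"dy":0.7,"dz":-0.3,"wx":0,"wy":0,"wz":0,"jaw":0.4},{"dx":0,"dy":0.7,"dz":-0.2,"wx":0,"wy":0,"wz":0,"jaw":0.4}]}}

```text
time: 22.4
eef_pos: [0.4364, 0.4208, 0.2912]
tool_rot: [0.031, 0.939, -0.011, 0.342]
contact_force: [0.4, -0.2, -0.2]
width: 0.0514
finger_force: 0.0
```

```bash
python3 where.py; python3 - <<'E'
from h import *
t=snap('top','t6.png');s=snap('side','s6.png')
r=lambda im,x0,x1,y0,y1,w,h:cv2.resize(im[y0:y1,x0:x1],(w,h),interpolation=cv2.INTER_CUBIC)
A=r(t,115,305,100,195,800,400);B=r(s,190,350,40,220,178,200);C=r(t,300,420,150,250,240,200);D=r(s,185,285,50,117,298,200)
cv2.imwrite('pics/z6.png',np.vstack([A,np.hstack([B,C,D,np.zeros((200,84,3),'u1')])]))
E
```

```text
case grasp [-168.4  347.2  249.9] z [ 0.643  0.001 -0.766] y [-0.001  1.     0.   ]
rest grasp [-373.8  672.4  249.9] z [ 0.571  0.296 -0.766] y [-0.459  0.888  0.   ]
t 22.4 F [ 0.4 -0.2 -0.2] w 0.0514 ff 0.0 q [ 0.87  0.18 -0.41  0.52 -0.54  0.8 ]
```

View pics/z6.png

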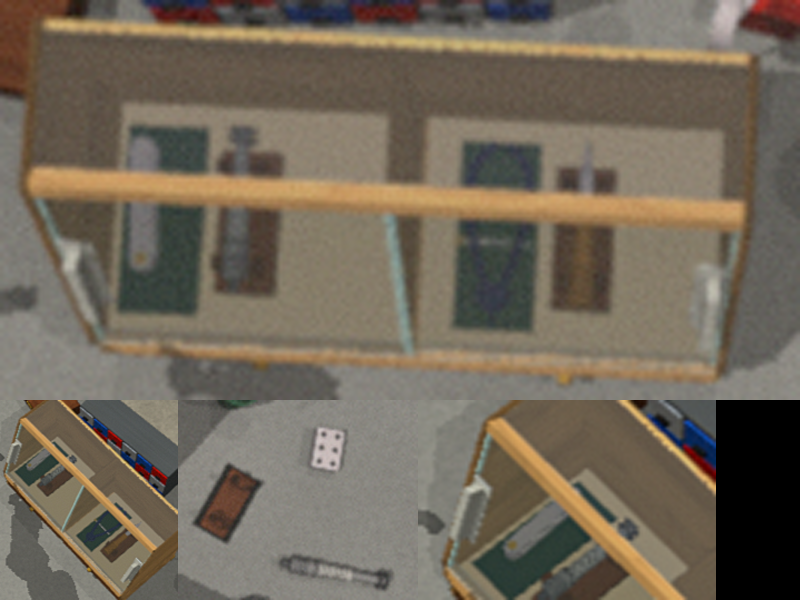

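Both doors are shut: their edges meet at the middle wall, (395,280), and lie against the side walls. The micrometer lies in the left cradle with its discs at the back, (243,135). The feeler pack, calipers and scriber are as they were, and the arm is clear, so I'm handing in.

```bash
python3 -c "
from workcell import hand_in;print(hand_in())"
```

```text
the job is handed in; nothing more can be done
None
```

The groove micrometer lies in the left cradle with its discs to the back, and both doors are shut. I pushed the right door home because it started ajar. The other tools in the case look untouched, and the job was handed in at about 22.5 s.

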